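# Clamp the card press with its loose crank

## Robot

A 6-joint arm with a two-finger parallel gripper is mounted at the origin on the work surface. World frame = base frame: x ahead of the robot, y to its left, z up, the work surface at z = 0. Lengths are in m, angles in degrees, forces in N, time in s.
With the tool pointing down it reaches from about 0.25 to 0.725 m from the base axis. Payload 9.7 kg.
Tool frame: the origin (TCP) lies at the very end of the fingers, on their centre line; the grasp point (between the pads) lies 19 mm behind it; z points along the fingers, y is the direction in which the jaws open and shut (so a half turn about z gives the same grasp; the last joint's range is limited). The gripper opens to 85 mm and grips with 20 to 120 N. Pads are 22 mm wide; open, the fingers measure 114 mm over their backs; the gripper's body (76 mm by 85 mm) begins 54 mm behind the grasp point. The pads swing forward as they close: fully open they stand 13 mm farther back than shut.
Start: joints at [0, 4.979, 10.078, 95.1, 0, 90], TCP at [0.55, -0, 0.231] pointing down, gripper open.
Joint ranges: [-179.16, 179.16], [-48.56, 103.87], [-65.8, 70.77], [-126.05, 130.52], [-82.76, 87.17], [-180, 180]. Speed limits (degrees/s): [127.2, 127.2, 147.25, 180, 180, 180].

## Interface

Orientations are given as [roll, pitch, yaw] about the fixed x, y, z axes, in that order (R = Rz(yaw) Ry(pitch) Rx(roll)).
In Python, from workcell import bot gives the robot as it stands. The module is installed in compiled form; this text tells all that it offers.
- The arm moves only by the tool arm_command, never from a script. Its argument "increments" is a list of rows, each a list of 7 numbers: the gripper command: -1 is fully open, 1 is shut, values between are in proportion, then the shift along the tool's x, y, z in cm, then the turn, a rotation vector about the tool's x, y, z in degrees. In form: [[gripper, x, y, z, rx, ry, rz], ...]. A call has 1 to 10 rows; each row shifts and turns the commanded pose from where the row before left it, along the tool's axes as they then stand; what a row does not reach is not made up. A row lasts 1/8 s, in which the tool goes at most 62.5 mm and 10.7 degrees, less where a joint would pass 70% of its speed; a pose out of reach is approached as far as the arm can. A call is refused whole if a number of a shift passes 6.25 or a number of a turn 10.7, either way. A call with a gripper value outside its range is refused whole. The fingers move at their own pace and stop on an object; "grip_force" is the grip in N (left out, the last holds). Time passes only in rows, so rows that do not move let the fingers close. It gives the time, the measured TCP pose, the force and the opening at its end, in the units of the state.
- bot.get_obs(): the state, without advancing time (a new reading comes with each control period).
- bot.camera(name): name is "scene" or "side" or "wrist"; returns a dict with "color" (384x512x3 uint8, red, green, blue), "fx", "fy", "cx", "cy" (pixels), "origin" and "attitude" of the camera in the world. Camera axes: x right, y up, looking along -z (the intrinsics and any distortion apply to the point x, -y, -z); pixel columns grow to the right and rows downward; lengths in m; the calibration is good to about 2 mm. A picture is of the moment at which its call begins. There is no depth.
- bot.job_done(): hands the job in, once; it reports no verdict.
The state is a dict: "time": time; "q": joint angles; "qd": joint speeds; "joint_efforts": joint torques, N m; "ee_pos": TCP position; "tcp_rot": TCP orientation; "wrist_force": force on the tool from outside, world axes, zero at the start; "torque": the same for the moment, N m; "opening": finger opening in m.
Only numpy, scipy, OpenCV 4.12 (cv2) and the standard library are available. Lean on these libraries where they do the work, as an engineer would, in place of code of your own. Each camera call takes 0.05 s, during which the arm holds its last target. There are 200 camera calls.

## Task

The damp has curled the mahjong cards in the screw press: fit the loose crank fully down onto the square shaft on top of the press and wind it clockwise (seen from above) until the pressing plate is hard down on the cards. Then lift the crank off and lay it flat, knob up, wholly inside the shallow lacquer tray. Set the crank down rather than dropping it, and leave everything else on the sideboard where it is.

Things in the scene. Friction and masses are not known exactly. Their poses are not given: they have to be found in the camera images.
- crank_hub (a point): Centre, half-way up, of the hub of the loose crank (0.34 kg, 121 mm long): a steel block 36 x 36 x 36 mm, sides along the crank's x and y, pierced by an 18 mm square hole along z (up). From its foot an arm 24 mm wide, 10 mm thick runs along +x to the knob; arm and hub share one flat underside. Starts flat on the sideboard, knob up, left or right of the press.
- crank_knob (a point): Middle, half-way up, of the crank's knob: an upright rosewood cylinder 26 mm across, 46 mm high, spinning freely on its pin at the arm's end, 90 mm from the hub's centre. Its foot is 12 mm and this point 35 mm above the crank's underside. Axes as the crank's.
- shaft (a point): Centre of the square shaft's foot on top of the press, where the fitted crank's underside rests on a collar 40 mm across. The shaft, 16 mm square, stands 26 mm up from here, the last 4 mm tapering to 10.5 mm. Turns with the screw; x, y square to its flats, z up. The crank fits at any quarter turn with 1 mm play at each flat (7 degrees slack); seated, its hub's centre is 18 mm above this point.
- screw (a joint): Turn of the press's screw in rad, growing clockwise seen from above: 0 with the plate 8 mm clear of the cards, 6.28 at the firm stop, the plate hard down on them. Starts between 0 and 2.2, needs about 0.2 N m, stays where it is left; shaft and crank keep their height as it turns.
- plate_edge (a point): Middle of the lower edge of the pressing plate, on its +x side. The wooden plate is 100 x 150 mm and moves straight up and down; hard down, this edge is 68 mm above the sideboard.
- press: Dark green iron screw press, fixed. Bed 150 mm (its x) by 220 mm (y), 24 mm high, carrying two packs of cards; steel columns at y = -92 and +92 mm; crossbar 38 mm wide along y, its top 155 mm above the sideboard (column nuts 164 mm). The shaft stands in its middle, its foot 173 mm up. Origin under the bed's centre.
- tray: Shallow black lacquer tray with a red floor, fixed: 210 mm along its x by 130 mm along its y, inside 200 x 120 mm, walls 5 mm thick, rim 14 mm high, floor 5 mm thick. Origin under its centre. Left or right of the press. The crank fits in it lengthwise, either way round.
- case_front (a point): Middle of the front edge of the black lacquer tile case's lid, 72 mm above the sideboard. The case, with brass corner guards, measures 220 mm from here towards the back (its x) by 340 mm (y). Not to be disturbed.
- chips: Stack of twelve green betting chips, 39 mm across, 42 mm high; origin under its centre. Not to be disturbed.
- mug: White enamel mug, 82 mm across and 82 mm high, handle to its +y; origin under its centre. Not to be disturbed.
- tea_tin: Round red tea tin, 76 mm across, 124 mm high; origin under its centre. Not to be disturbed.
- card_box: Closed green box of spare cards, 66 x 92 x 47 mm; origin under its centre. Not to be disturbed.
Mind the look-alikes: they are no part of the job. Leave any orange look-alike of the part that bears crank_hub alone. There is more than one size of the tray; the one meant has the size given above.

How it is judged:
By the outcome, as a careful person would: the job done as asked, in the order asked, and still so for the second after the job is handed in, with the robot touching nothing.
It also fails if it takes over 72 s, if anything falls off the work surface, if the arm or the gripper's body presses on something with over 40 N, if the wrist force passes 120 N, or if a joint passes its speed limit or range.

## Working session

There is one attempt and no reset: what is moved stays moved. The work goes in short steps, Python scripts to look and compute and a tool call to move; the robot and the scene stay as the last step left them, time stands still between calls to the robot, and variables do not carry over. Pictures are saved under pics/ and viewed, about 8 in all and at most 12, crops included, and the job is handed in when it is done.

Besides the shell and the picture viewer there is one more tool, called after "Emit:" by a JSON object that holds its "name" and its "arguments", one argument or row to a line. arm_command: Moves the arm, as the interface text tells. Its arguments: {"type":"object","properties":{"increments":{"type":"array"},"grip_force":{"type":"number"}},"required":["increments"]}

```bash
mkdir -p pics; cat > h.py <<'E'
import numpy as np, cv2, json
from workcell import bot
def shot(cam,name,crop=None,scale=1):
    d=bot.camera(cam); im=d["color"][:,:,::-1].copy()
    cv2.imwrite(f"pics/{name}_raw.png",im)
    json.dump({k:(np.array(v).tolist()) for k,v in d.items() if k!="color"},open(f"pics/{name}.json","w"))
    view(name,name,crop,scale); return d
def view(name,out,crop=None,scale=1):
    im=cv2.imread(f"pics/{name}_raw.png")
    if crop: u0,v0,u1,v1=crop; im=im[v0:v1,u0:u1]
    cv2.imwrite(f"pics/{out}.png",cv2.resize(im,None,fx=scale,fy=scale,interpolation=cv2.INTER_CUBIC))
def cal(name):
    d=json.load(open(f"pics/{name}.json")); A=np.array(d["attitude"],float)
    if A.shape!=(3,3):
        from scipy.spatial.transform import Rotation as R
        A=R.from_euler("xyz",A,degrees=True).as_matrix() if A.size==3 else None
    return d,A,np.array(d["origin"])
def onz(name,u,v,z):
    d,A,o=cal(name); r=A@np.array([(u-d["cx"])/d["fx"],-(v-d["cy"])/d["fy"],-1]); return o+r*(z-o[2])/r[2]
def px(name,p):
    d,A,o=cal(name); c=A.T@(np.array(p)-o); return d["cx"]+d["fx"]*c[0]/-c[2], d["cy"]-d["fy"]*c[1]/-c[2]
E
python3 - <<'E'
from h import *
a=shot("scene","s0");b=shot("side","d0");c=shot("wrist","w0")
for n in("s0","d0","w0"):print(open(f"pics/{n}.json").read())
i=[cv2.imread(f"pics/{n}_raw.png") for n in("s0","d0")]
cv2.imwrite("pics/w0.png",cv2.imread("pics/w0_raw.png"))
cv2.imwrite("pics/s0.png",cv2.resize(i[0],(768,576)));cv2.imwrite("pics/d0.png",cv2.resize(i[1],(768,576)))
print(bot.get_obs())
E
```

```text
{"fx": 387.4124277889015, "fy": 387.4124277889015, "cx": 262.38375437955943, "cy": 195.93694111565233, "origin": [1.2944375941285675, -0.26304608149588043, 1.1446749663690385], "attitude": [36.99773800634051, -0.6347492313441189, 77.73405688155009]}
{"fx": 481.898551073968, "fy": 481.898551073968, "cx": 246.02707985651244, "cy": 182.84953299263623, "origin": [0.21487682230413785, 0.8083156568796813, 1.0425146499826723], "attitude": [46.467678646595395, 0.540868486942758, -160.68489541807747]}
{"fx": 344.7487918168417, "fy": 344.7487918168417, "cx": 258.611446043661, "cy": 194.1592745193829, "origin": [0.5495955212554048, 0.06927014227415147, 0.37338549556866396], "attitude": [-16.06047502139586, 0.0684118461792298, -0.03415130087951983]}
{'time': 0.15, 'q': array([1.98229681e-05, 5.00545360e+00, 1.00445216e+01, 9.50992776e+01,
       5.51860335e-04, 9.00019681e+01]), 'qd': array([-0.02538775, -0.03639139,  0.14824392, -0.02988088, -0.05929407,
       -0.04627084]), 'joint_efforts': array([-3.04631758e-03, -5.20762289e+01,  4.65044117e+01,  1.38444663e-02,
       -2.16874664e-04, -1.82086734e-05]), 'ee_pos': array([5.49826844e-01, 2.93528419e-06, 2.30727412e-01]), 'tcp_rot': array([-1.79939790e+02, -5.49791879e-04,  8.99980512e+01]), 'wrist_force': array([-0.3099996 ,  0.05102292,  0.49328363]), 'torque': array([-0.00046234, -0.00099537,  0.01338405]), 'opening': 0.08569175137848528}
```

View pics/s0.png

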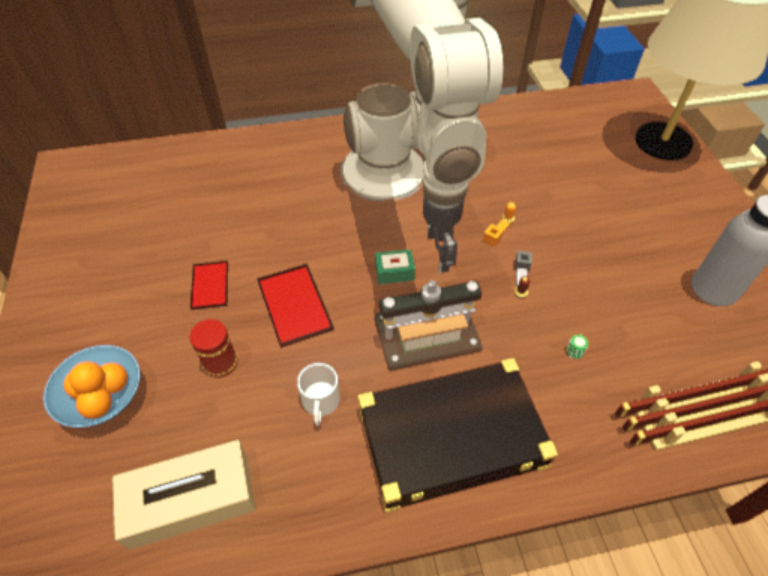

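View pics/d0.png

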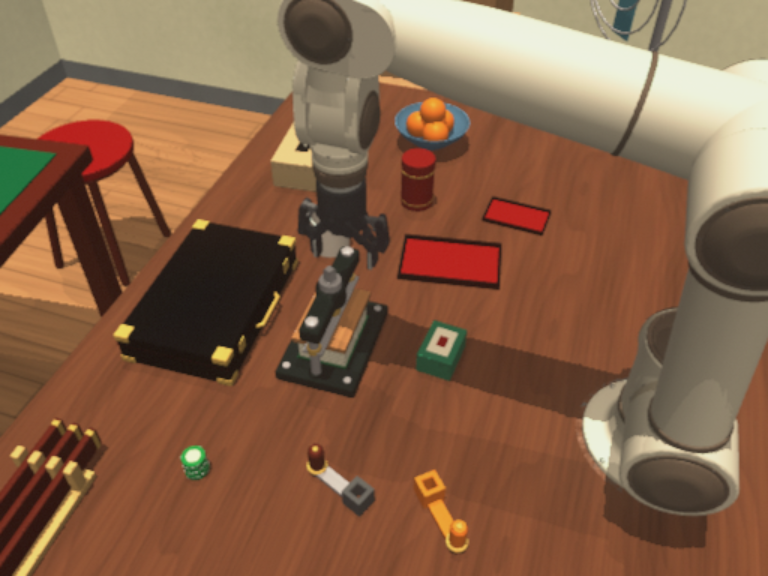

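The scene picture shows: steel crank with a rosewood knob at (524,275), orange look-alike at (500,225), and the press with its shaft at (432,292). The larger red tray is at (295,303), the smaller one at (210,284). The steel crank and the larger tray fit the description; the crop below should confirm both.

```bash
python3 - <<'E'
from h import *
def t(n,u,v,w=100,h=75):
    im=cv2.imread(f"pics/{n}_raw.png")[v:v+h,u:u+w]; return cv2.resize(im,(400,300),interpolation=cv2.INTER_CUBIC)
cv2.imwrite("pics/c1.png",np.vstack([np.hstack([t("d0",195,290),t("s0",310,130)]),np.hstack([t("d0",175,160),t("s0",235,175)])]))
# trays: corners of outer rim in s0 (scaled 1.5)
for n,L in {"s0":[(258,278),(308,265),(332,328),(283,344)],"d0":[(404,236),(502,244),(500,287),(398,276)]}.items():
    P=np.array([onz(n,u/1.5,v/1.5,.014)[:2] for u,v in L]); print(n,P.round(3).tolist(),P.mean(0).round(4),[round(np.linalg.norm(P[i]-P[i-1]),3) for i in range(4)])
for n,u,v,z in[("s0",524,258,.036),("d0",359,488,.036),("s0",523,282,.058),("d0",316,450,.058),("s0",432,287,.199),("d0",330,270,.199)]:print(n,onz(n,u/1.5,v/1.5,z).round(4))
E
```

```text
s0 [[0.348, -0.388], [0.331, -0.262], [0.532, -0.231], [0.553, -0.347]] [ 0.441  -0.3073] [np.float64(0.209), np.float64(0.127), np.float64(0.204), np.float64(0.118)]
d0 [[0.55, -0.349], [0.342, -0.392], [0.319, -0.26], [0.524, -0.224]] [ 0.4337 -0.3064] [np.float64(0.128), np.float64(0.212), np.float64(0.134), np.float64(0.208)]
s0 [0.4372 0.2714 0.036 ]
d0 [0.4307 0.2682 0.036 ]
s0 [0.5252 0.2325 0.058 ]
d0 [0.5126 0.2397 0.058 ]
s0 [ 0.5991 -0.0202  0.199 ]
d0 [ 0.5827 -0.0156  0.199 ]
```

View pics/c1.png

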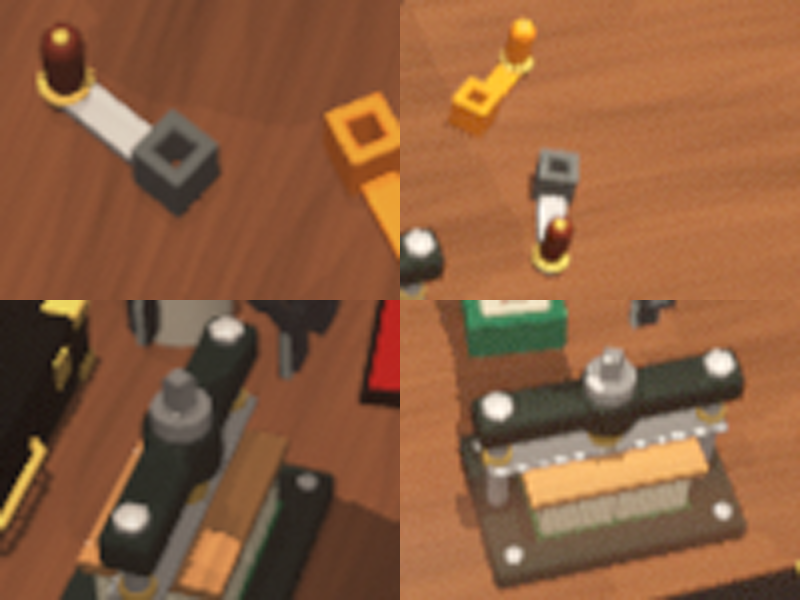

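View pics/w0.png

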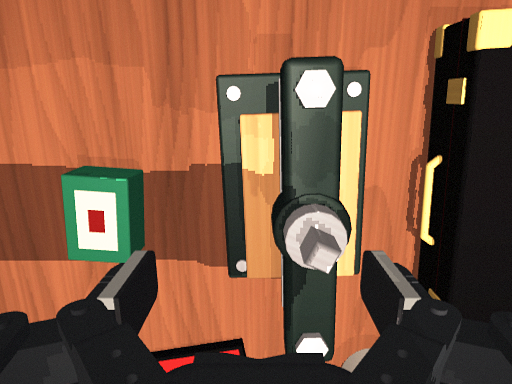

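The crops confirm the candidates: the steel hub with rosewood knob is the crank and the orange one is the decoy. The wrist picture shows the shaft top near (323,252), with its flats turned. The larger tray measures about 210 x 130.

```bash
python3 - <<'E'
from h import *
from scipy.optimize import least_squares
def tri(obs):
    f=lambda p:np.concatenate([np.array(px(n,p))-(u,v) for n,u,v in obs])
    r=least_squares(f,[.5,0,.05]); return r.x.round(4),r.fun.round(1)
print("hubtop",tri([("d0",239.25,326.5),("s0",349.25,171.25)]))
print("knobtop",tri([("d0",210.25,299),("s0",350.5,186.25)]))
print("shafttop",tri([("d0",220.25,180.75),("s0",288.25,188.25)]), tri([("d0",220.25,180.75),("s0",288.25,188.25),("w0",323,252)]))
for n,u,v,z in[("w0",323,252,.199),("w0",316,239,.173),("s0",349.25,171.25,.036),("d0",239.25,326.5,.036),("w0",315,88,.164),("w0",312,346,.164)]:print(n,onz(n,u,v,z).round(4))
view("w0","w0c",(260,170,380,290),6)
E
```

```text
hubtop (array([0.4307, 0.2713, 0.0352]), array([-0.4,  0.2, -0.6, -0.4]))
knobtop (array([0.5157, 0.2391, 0.0584]), array([-0.7,  0.3, -1. , -0.7]))
shafttop (array([ 0.5833, -0.0161,  0.195 ]), array([-0.3,  0.2, -0.3, -0.3])) (array([ 0.5855, -0.0158,  0.1957]), array([-1.2, -0.1, -0. ,  0.1, -0.3,  0.1]))
w0 [ 0.5849 -0.0142  0.199 ]
w0 [ 0.5854 -0.0177  0.173 ]
s0 [0.4336 0.2724 0.036 ]
d0 [0.4298 0.271  0.036 ]
w0 [0.5821 0.0731 0.164 ]
w0 [ 0.5879 -0.1054  0.164 ]
```

View pics/w0c.png

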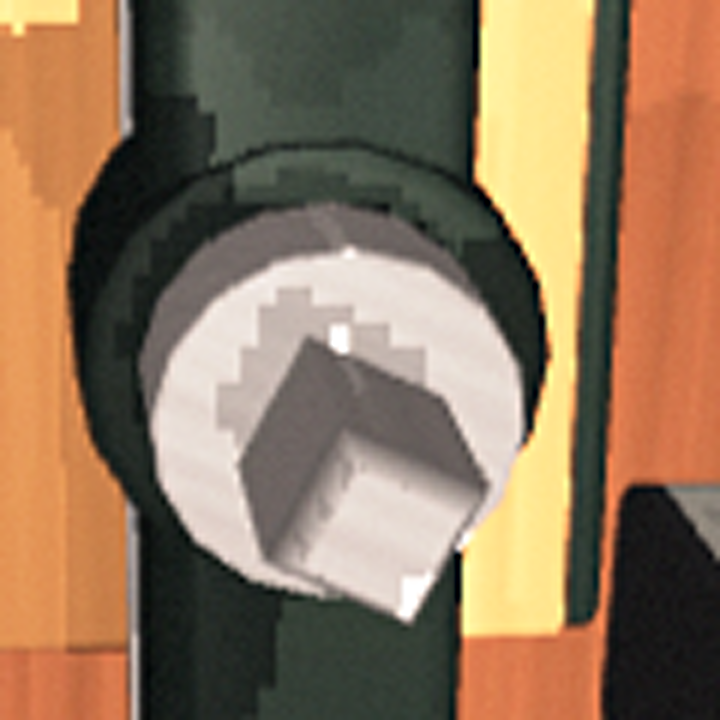

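Emit:
{"name": "arm_command", "arguments": {
  "increments": [
    [-1,0,0,0,0,0,10],
    [-1,0,0,0,0,0,10]
  ]
}}

```text
time: 0.4
ee_pos: [0.5499, -0.0, 0.231]
tcp_rot: [-180.0, 0.0, 69.7]
wrist_force: [0.2, -0.2, -0.1]
opening: 0.0853
```

```bash
python3 -c "
from h import *
o=bot.get_obs();print(o['q'].round(1),o['ee_pos'].round(4),o['tcp_rot'].round(1),o['time'])"
```

```text
[ -0.    5.   10.1  95.1   0.  110.3] [ 0.5499 -0.      0.231 ] [-180.     0.    69.7] 0.4
```

Emit:
{"name": "arm_command", "arguments": {
  "increments": [
    [-1,2.667,-2.573,0,0,0,0],
    [-1,2.667,-2.573,0,0,0,0],
    [-1,2.667,-2.573,0,0,0,0],
    [-1,2.667,-2.573,0,0,0,0],
    [-1,2.667,-2.573,0,0,0,0],
    [-1,2.667,-2.573,0,0,0,0],
    [-1,2.667,-2.573,0,0,0,0],
    [-1,2.667,-2.573,0,0,0,0]
  ]
}}

```text
time: 1.4
ee_pos: [0.4289, 0.2719, 0.2311]
tcp_rot: [-180.0, 0.0, 70.0]
wrist_force: [0.9, -0.5, 0.8]
opening: 0.0855
```

Emit:
{"name": "arm_command", "arguments": {
  "increments": [
    [-1,0,0,0,0,0,-10.4],
    [-1,0,0,0,0,0,-10.4],
    [-1,0,0,0,0,0,-10.4],
    [-1,0,0,0,0,0,-10.4],
    [-1,0,0,0,0,0,-10.4],
    [-1,0,0,0,0,0,-10.4],
    [-1,0,0,0,0,0,-10.4],
    [-1,0,0,0,0,0,-10.4],
    [-1,0,0,0,0,0,-10.4]
  ]
}}

```text
time: 2.52
ee_pos: [0.4295, 0.2708, 0.231]
tcp_rot: [-180.0, -0.0, 163.9]
wrist_force: [0.0, 0.1, -0.0]
opening: 0.0854
```

Emit:
{"name": "arm_command", "arguments": {
  "increments": [
    [-1,0,0,0,0,0,-10.4],
    [-1,0,0,0,0,0,-10.4],
    [-1,0,0,0,0,0,-10.4],
    [-1,0,0,0,0,0,-10.4],
    [-1,0,0,0,0,0,-10.4],
    [-1,0,0,0,0,0,-10.4],
    [-1,0,0,0,0,0,-10.4],
    [-1,0,0,0,0,0,-10.4],
    [-1,0,0,0,0,0,-10.4]
  ]
}}

```text
time: 3.65
ee_pos: [0.4294, 0.2708, 0.231]
tcp_rot: [180.0, -0.0, -102.5]
wrist_force: [-0.0, 0.4, 0.7]
opening: 0.0851
```

Emit:
{"name": "arm_command", "arguments": {
  "increments": [
    [-0.4,0,0,0,0,0,-10.4],
    [-0.4,0,0,0,0,0,-10.4],
    [-0.4,0,0,0,0,0,-10.4],
    [-0.4,0,0,0,0,0,-10.4],
    [-0.4,0,0,0,0,0,-10.4],
    [-0.4,0,0,0,0,0,-10.4],
    [-0.4,0,0,0,0,0,-10.4],
    [-0.4,0,0,0,0,0,-10.4],
    [-0.4,0,0,0,0,0,0]
  ]
}}

```text
time: 4.78
ee_pos: [0.4295, 0.2709, 0.2311]
tcp_rot: [180.0, 0.0, -19.7]
wrist_force: [0.3, -0.2, 0.1]
opening: 0.06
```

```bash
python3 - <<'E'
from h import *
o=bot.get_obs();print(o['q'].round(1),o['ee_pos'].round(4),o['tcp_rot'].round(1),o['time'],o['opening'])
shot("wrist","w1",None,1.5)
C=[onz("w0",260+x/6,170+y/6,.195)[:2] for x,y in[(345,430),(488,487),(410,620),(265,560)]]
for i in range(4):
    e=C[i]-C[i-1];print(np.linalg.norm(e).round(4),np.degrees(np.arctan2(e[1],e[0])).round(1))
print(np.mean(C,0),onz("w0",316.2,240.7,.173),"orange hub",onz("d0",430/1.5,486/1.5,.036))
E
```

```text
[  32.2   -0.8    4.1   94.9    0.  -128.1] [0.4295 0.2709 0.2311] [180.    0.  -19.7] 4.775 0.05999670854323752
0.0151 62.5
0.0149 -23.0
0.0154 -115.2
0.0155 155.8
[ 0.58582519 -0.0195593 ] [ 0.58553736 -0.01889931  0.173     ] orange hub [0.32817087 0.22924018 0.036     ]
```

View pics/w1.png

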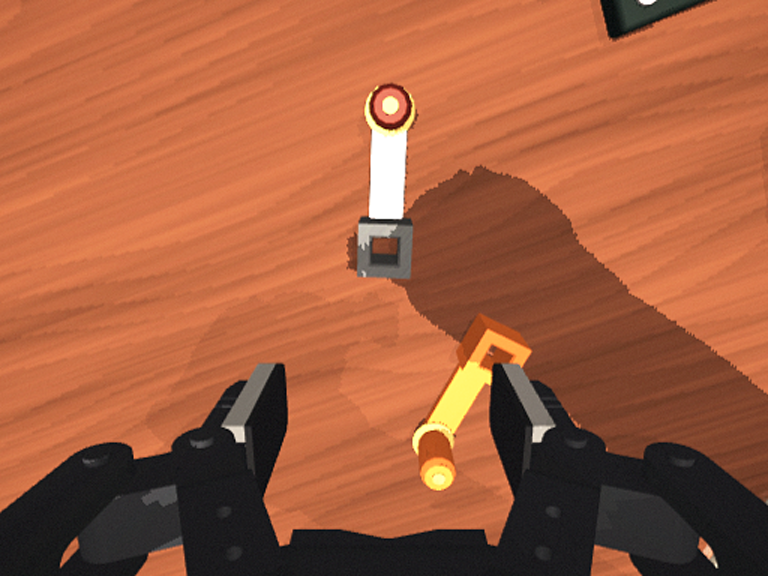

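The wrist view shows the steel crank nearly aligned with the tool: hub top at (385,250), knob top at (391,105). The orange crank is clear of it.

```bash
python3 - <<'E'
from h import *
h=onz("w1",385/1.5,250.5/1.5,.036);k=onz("w1",391/1.5,105/1.5,.058);a=onz("w1",388/1.5,150/1.5,.010);b=onz("w1",388.5/1.5,215/1.5,.01)
print(h,k,np.linalg.norm(h[:2]-k[:2]),np.degrees(np.arctan2(*(k-h)[[1,0]])))
o=bot.get_obs();y=np.radians(o['tcp_rot'][2]);d=h-o['ee_pos'];print("tool x,y cm",100*(d[0]*np.cos(y)+d[1]*np.sin(y)),100*(d[0]*np.sin(y)-d[1]*np.cos(y)))
E
```

```text
[0.43078615 0.27132187 0.036     ] [0.51402454 0.23757694 0.058     ] 0.08981842892827903 -22.067682866039444
tool x,y cm 0.10614016570519494 -0.08854542380766421
```

Emit:
{"name": "arm_command", "arguments": {
  "increments": [
    [-0.4,0.1,-0.1,0,0,0,2.2],
    [-0.4,0,0,4.0,0,0,0],
    [-0.4,0,0,4.0,0,0,0],
    [-0.4,0,0,4.0,0,0,0],
    [-0.4,0,0,4.0,0,0,0],
    [-0.4,0,0,3.0,0,0,0],
    [-0.4,0,0,2.0,0,0,0],
    [-0.4,0,0,1.5,0,0,0],
    [-0.4,0,0,0,0,0,0]
  ],
  "grip_force": 60
}}

```text
time: 5.95
ee_pos: [0.4303, 0.2712, 0.0054]
tcp_rot: [179.9, 0.1, -21.9]
wrist_force: [0.4, 0.0, -0.2]
opening: 0.0595
```

Emit:
{"name": "arm_command", "arguments": {
  "increments": [
    [1,0,0,0,0,0,0],
    [1,0,0,0,0,0,0],
    [1,0,0,0,0,0,0],
    [1,0,0,0,0,0,0],
    [1,0,0,0,0,0,0]
  ]
}}

```text
time: 6.58
ee_pos: [0.4315, 0.2721, 0.0076]
tcp_rot: [-179.9, -0.1, -21.8]
wrist_force: [0.0, 1.1, 6.7]
opening: 0.0351
```

Emit:
{"name": "arm_command", "arguments": {
  "increments": [
    [1,0,0,-2,0,0,0],
    [1,0,0,-5.0,0,0,0],
    [1,0,0,-5,0,0,0],
    [1,0,0,-5,0,0,0],
    [1,0,0,-4,0,0,0],
    [1,0,0,-2,0,0,3.2]
  ]
}}

```text
time: 7.32
ee_pos: [0.4311, 0.2716, 0.2385]
tcp_rot: [-179.9, -0.1, -25.1]
wrist_force: [0.8, -0.2, -3.7]
opening: 0.0349
```

Emit:
{"name": "arm_command", "arguments": {
  "increments": [
    [1,3.275,1.714,0,0,0,0],
    [1,3.275,1.714,0,0,0,0],
    [1,3.275,1.714,0,0,0,0],
    [1,3.275,1.714,0,0,0,0],
    [1,3.275,1.714,0,0,0,0],
    [1,3.275,1.714,0,0,0,0],
    [1,3.275,1.714,0,0,0,0],
    [1,3.275,1.714,0,0,0,0],
    [1,0,0,0,0,0,0]
  ]
}}

```text
time: 8.45
ee_pos: [0.6111, 0.0344, 0.2349]
tcp_rot: [179.9, 0.1, -25.2]
wrist_force: [-0.4, 0.3, -4.3]
opening: 0.0352
```

```bash
python3 - <<'E'
from h import *
o=bot.get_obs();print(o['q'].round(1),o['ee_pos'].round(4),o['tcp_rot'].round(1),o['time'],o['opening'])
shot("wrist","w2",None,1.5)
E
```

```text
[   3.2   14.    20.8   96.8   -0.  -151.6] [0.6111 0.0344 0.2349] [ 1.799e+02  1.000e-01 -2.520e+01] 8.45 0.03521621414403712
```

View pics/w2.png

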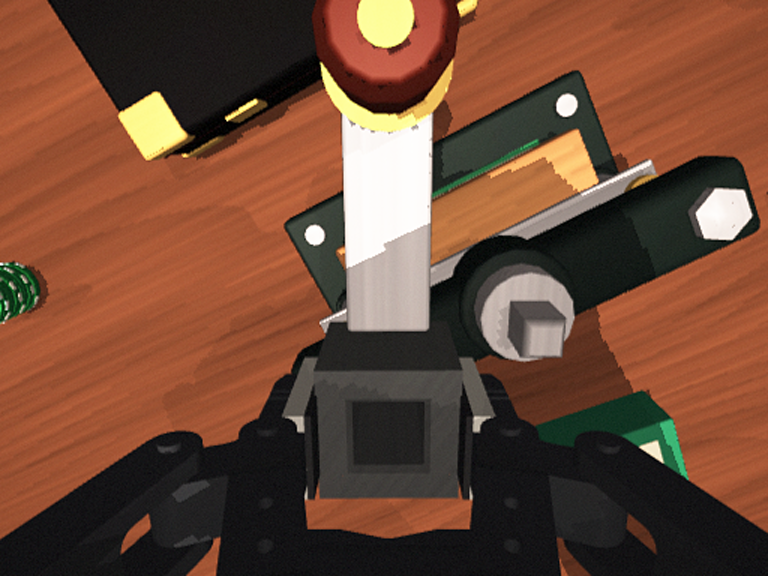

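The held crank's hub hole is at (389,436), and the shaft top at (543,340) with its flats square to the tool. I'll work out the relative offset from this picture.

```bash
python3 - <<'E'
from h import *
q=lambda L,z:np.array([onz("w2",u/1.5,v/1.5,z) for u,v in L])
H=q([(320,370),(462,370),(472,497),(307,497)],.2635);print("hub sides",[np.linalg.norm(H[i]-H[i-1]).round(4) for i in range(4)],H.mean(0))
ho=q([(347,400),(431,400),(433,472),(347,472)],.2635);print("hole",ho.mean(0),[np.linalg.norm(ho[i]-ho[i-1]).round(4) for i in range(4)])
S=q([(523,325),(563,322),(565,357),(523,357)],.195);print("shaft",S.mean(0),[np.linalg.norm(S[i]-S[i-1]).round(4) for i in range(4)])
col=onz("w2",524/1.5,313/1.5,.173);print("collar c",col)
view("w2","c2",(300,170,400,250),8)
E
```

```text
hub sides [np.float64(0.0362), np.float64(0.0341), np.float64(0.0361), np.float64(0.0428)] [0.6103057  0.03313048 0.2635    ]
hole [0.61016828 0.03339461 0.2635    ] [np.float64(0.0204), np.float64(0.0205), np.float64(0.0204), np.float64(0.022)]
shaft [ 0.58404043 -0.01896612  0.195     ] [np.float64(0.013), np.float64(0.0149), np.float64(0.0143), np.float64(0.016)]
collar c [ 0.58810655 -0.01863048  0.173     ]
```

View pics/c2.png

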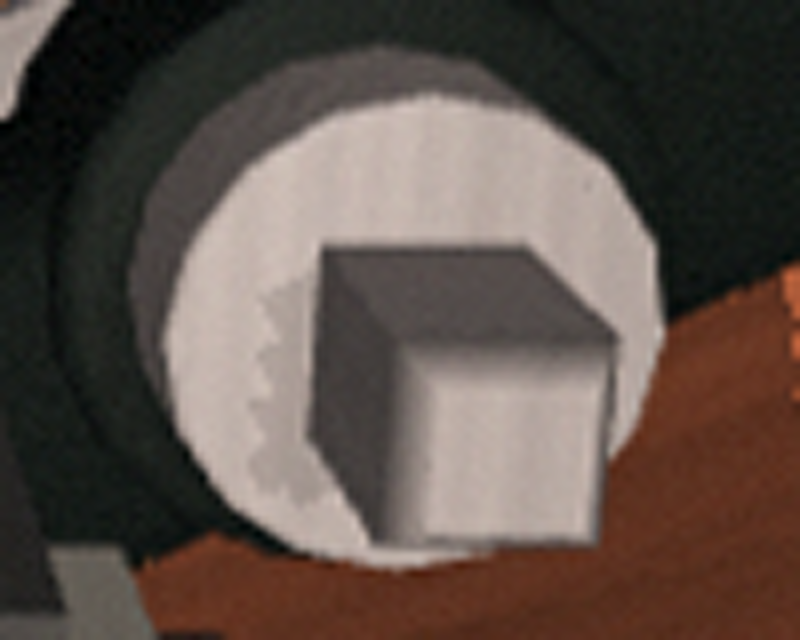

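```bash
python3 - <<'E'
from h import *
C=np.array([onz("w2",300+x/8,170+y/8,.195) for x,y in[(395,335),(617,330),(600,547),(378,547)]])
print(C.mean(0),[(np.linalg.norm(C[i]-C[i-1]).round(4),np.degrees(np.arctan2(*(C[i]-C[i-1])[[1,0]])).round(1)) for i in range(4)])
print(onz("w2",351.5,211.5,.173))
B=np.array([onz("w2",300+x/8,170+y/8,.173) for x,y in[(322,245),(525,245)]]);print(B,np.degrees(np.arctan2(*(B[1]-B[0])[[1,0]])))
E
```

```text
[ 0.58511435 -0.01927108  0.195     ] [(np.float64(0.016), np.float64(-25.4)), (np.float64(0.0155), np.float64(-113.9)), (np.float64(0.0164), np.float64(156.0)), (np.float64(0.0159), np.float64(64.8))]
[ 0.58577529 -0.01918652  0.173     ]
[[ 0.59543914 -0.01541788  0.173     ]
 [ 0.58871861 -0.02968153  0.173     ]] -115.22817184100637
```

Emit:
{"name": "arm_command", "arguments": {
  "increments": [
    [1,0,1.4,0,0,0,0],
    [1,0,1.6,0,0,0,0],
    [1,0,1.6,0,0,0,0],
    [1,0,1.2,0,0,0,0],
    [1,0,0,0.8,0,0,0],
    [1,0,0,0.8,0,0,0],
    [1,0,0,0.5,0,0,0],
    [1,0,0,0.5,0,0,0],
    [1,0,0,0.3,0,0,0],
    [1,0,0,0.3,0,0,0]
  ]
}}

```text
time: 9.75
ee_pos: [0.5859, -0.016, 0.2042]
tcp_rot: [-180.0, -0.0, -25.0]
wrist_force: [0.1, -0.7, -4.3]
opening: 0.0349
```

```bash
python3 - <<'E'
from h import *
d=shot("side","d3",(190,140,290,215),6)
o=bot.get_obs();print(o['ee_pos'].round(4),o['tcp_rot'].round(1),o['wrist_force'].round(1))
d=shot("scene","s3",(240,155,340,230),6)
E
```

```text
[ 0.5858 -0.016   0.2038] [180.   0. -25.] [-0.  -0.8 -4.1]
```

Emit:
{"name": "arm_command", "arguments": {
  "increments": [
    [1,0.13,0.17,0,0,0,0],
    [1,0,0,0.2,0,0,0],
    [1,0,0,0.2,0,0,0],
    [1,0,0,0.2,0,0,0],
    [1,0,0,0,0,0,0]
  ]
}}

```text
time: 10.48
ee_pos: [0.5862, -0.0181, 0.198]
tcp_rot: [180.0, 0.0, -25.0]
wrist_force: [0.1, -0.5, -3.8]
opening: 0.0349
```

Underside now about 0.190, below the shaft's top, with no force: it's entering the shaft.

Emit:
{"name": "arm_command", "arguments": {
  "increments": [
    [1,0,0,0.3,0,0,0],
    [1,0,0,0.3,0,0,0],
    [1,0,0,0.3,0,0,0],
    [1,0,0,0.3,0,0,0],
    [1,0,0,0.2,0,0,0],
    [1,0,0,0,0,0,0]
  ]
}}

```text
time: 11.22
ee_pos: [0.5862, -0.0181, 0.1841]
tcp_rot: [180.0, 0.0, -25.0]
wrist_force: [0.5, -0.0, -3.5]
opening: 0.0352
```

Emit:
{"name": "arm_command", "arguments": {
  "increments": [
    [1,0,0,0.1,0,0,0],
    [1,0,0,0.1,0,0,0],
    [1,0,0,0.1,0,0,0],
    [1,0,0,0.1,0,0,0],
    [1,0,0,0,0,0,0]
  ]
}}

```text
time: 11.85
ee_pos: [0.5863, -0.0181, 0.1807]
tcp_rot: [-180.0, -0.0, -25.0]
wrist_force: [-1.7, -0.6, -0.1]
opening: 0.0351
```

Emit:
{"name": "arm_command", "arguments": {
  "increments": [
    [1,0,0,0,0,0,5],
    [1,0,0,0,0,0,8],
    [1,0,0,0,0,0,8],
    [1,0,0,0,0,0,8],
    [1,0,0,0,0,0,8],
    [1,0,0,0,0,0,8]
  ]
}}

```text
time: 12.6
ee_pos: [0.5861, -0.0186, 0.1806]
tcp_rot: [180.0, -0.1, -70.3]
wrist_force: [-2.6, -2.7, 0.9]
opening: 0.0351
```

```bash
python3 - <<'E'
from h import *
o=bot.get_obs();print(o['q'].round(1),o['ee_pos'].round(4),o['tcp_rot'].round(1),o['wrist_force'].round(1),o['torque'].round(2))
shot("side","d4");shot("scene","s4")
def t(n,u,v,w=100,h=75):
    im=cv2.imread(f"pics/{n}_raw.png")[v:v+h,u:u+w]; return cv2.resize(im,(400,300),interpolation=cv2.INTER_CUBIC)
cv2.imwrite("pics/c4.png",np.vstack([np.hstack([t("d4",175,160),t("s4",235,165)]),np.hstack([t("d0",175,160),t("s0",235,165)])]))
E
```

```text
[-1.800e+00  9.200e+00  9.200e+00  8.990e+01 -1.000e-01 -1.115e+02] [ 0.5861 -0.0186  0.1806] [ 1.80e+02 -1.00e-01 -7.03e+01] [-2.6 -2.7  0.9] [-0.47  0.48  0.26]
```

View pics/c4.png

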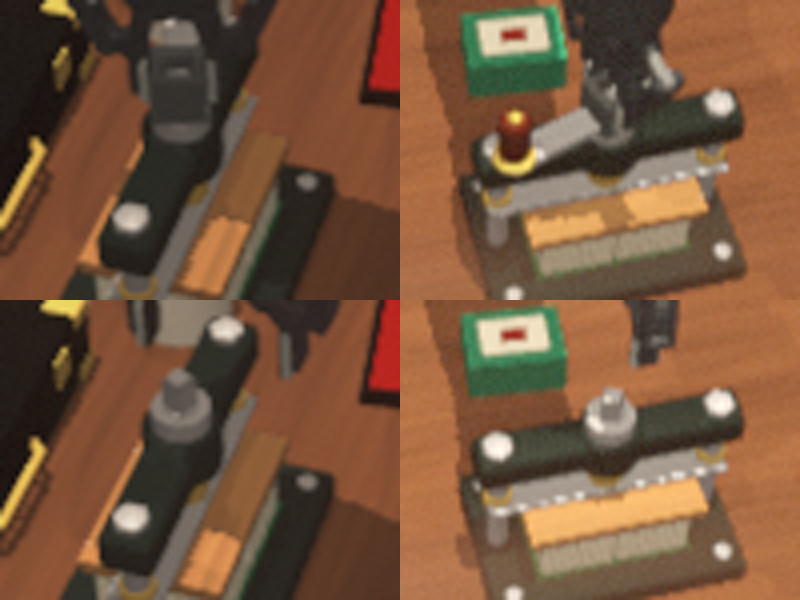

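The crank is seated on the collar, and the screw turns with it at about 0.26 N m. I'll keep winding.

Emit:
{"name": "arm_command", "arguments": {
  "increments": [
    [1,0,0,0,0,0,10],
    [1,0,0,0,0,0,10],
    [1,0,0,0,0,0,10],
    [1,0,0,0,0,0,10],
    [1,0,0,0,0,0,10],
    [1,0,0,0,0,0,10],
    [1,0,0,0,0,0,10],
    [1,0,0,0,0,0,10],
    [1,0,0,0,0,0,10]
  ]
}}

```text
time: 13.82
ee_pos: [0.5855, -0.0184, 0.1806]
tcp_rot: [-180.0, -0.1, -160.1]
wrist_force: [-7.0, -2.0, 1.7]
opening: 0.0355
```

```bash
cat > o.py <<'E'
from h import *
o=bot.get_obs();print(o['time'],o['q'].round(1)[5],o['ee_pos'].round(4),o['tcp_rot'].round(1),o['wrist_force'].round(1),o['torque'].round(2))
E
python3 o.py
```

```text
13.825 -21.7 [ 0.5855 -0.0184  0.1806] [-1.800e+02 -1.000e-01 -1.601e+02] [-7.  -2.   1.7] [-0.43  1.27  0.18]
```

Emit:
{"name": "arm_command", "arguments": {
  "increments": [
    [1,0.05,0,0,0,0,10],
    [1,0,0,0,0,0,10],
    [1,0,0,0,0,0,10],
    [1,0,0,0,0,0,10],
    [1,0,0,0,0,0,10],
    [1,0,0,0,0,0,10],
    [1,0,0,0,0,0,10],
    [1,0,0,0,0,0,10],
    [1,0,0,0,0,0,5]
  ]
}}

```text
time: 14.95
ee_pos: [0.5856, -0.0178, 0.1807]
tcp_rot: [180.0, -0.0, 115.0]
wrist_force: [-2.9, 2.0, 0.3]
opening: 0.0353
```

```bash
python3 o.py
```

```text
14.95 63.2 [ 0.5856 -0.0178  0.1807] [180.  -0. 115.] [-2.9  2.   0.3] [0.26 0.59 0.2 ]
```

Emit:
{"name": "arm_command", "arguments": {
  "increments": [
    [1,0,0,0,0,0,5],
    [1,0,0,0,0,0,5],
    [1,0,0,0,0,0,5],
    [1,0,0,0,0,0,5]
  ]
}}

```text
time: 15.45
ee_pos: [0.5858, -0.0177, 0.1806]
tcp_rot: [180.0, -0.1, 95.1]
wrist_force: [-1.4, 2.9, -0.2]
opening: 0.0353
```

```bash
python3 o.py; python3 -c "
from h import *
shot('side','d5',(175,160,275,235),6)
shot('scene','s5',(235,165,335,240),6)"
```

```text
15.45 83.1 [ 0.5858 -0.0177  0.1806] [ 1.80e+02 -1.00e-01  9.51e+01] [-1.4  2.9 -0.2] [0.42 0.5  0.17]
```

View pics/s5.png

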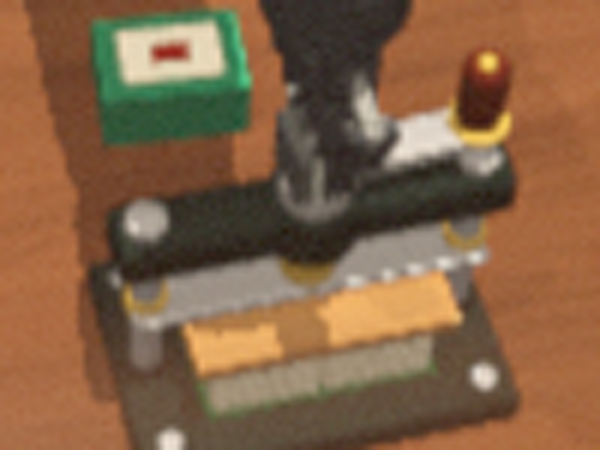

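Not at the stop yet, as torque is only 0.17. I've viewed 10 pictures, so torque will be the guide from here.

Emit:
{"name": "arm_command", "arguments": {
  "increments": [
    [1,0,0,0,0,0,5],
    [1,0,0,0,0,0,5],
    [1,0,0,0,0,0,5],
    [1,0,0,0,0,0,5]
  ]
}}

```text
time: 16.05
ee_pos: [0.586, -0.0177, 0.1807]
tcp_rot: [180.0, -0.1, 75.3]
wrist_force: [-2.1, 2.4, 1.0]
opening: 0.035
```

```bash
python3 o.py
```

```text
16.05 103.0 [ 0.586  -0.0177  0.1807] [ 1.80e+02 -1.00e-01  7.53e+01] [-2.1  2.4  1. ] [0.48 0.41 2.5 ]
```

Emit:
{"name": "arm_command", "arguments": {
  "increments": [
    [1,0,0,0,0,0,5],
    [1,0,0,0,0,0,5],
    [1,0,0,0,0,0,5]
  ]
}}

```text
time: 16.42
ee_pos: [0.5862, -0.0176, 0.1808]
tcp_rot: [180.0, -0.1, 60.5]
wrist_force: [-1.2, -0.5, 3.3]
opening: 0.0353
```

```bash
python3 o.py
```

```text
16.425 117.8 [ 0.5862 -0.0176  0.1808] [ 1.80e+02 -1.00e-01  6.05e+01] [-1.2 -0.5  3.3] [0.17 0.3  4.91]
```

Torque has risen from 0.2 to 2.5 and then 4.9 N m, so the stop is reached. I'll relieve the torque and then check the plate.

Emit:
{"name": "arm_command", "arguments": {
  "increments": [
    [1,0,0,0,0,0,-4],
    [1,0,0,0,0,0,-4],
    [1,0,0,0,0,0,0]
  ]
}}

```text
time: 16.8
ee_pos: [0.5862, -0.0175, 0.1807]
tcp_rot: [180.0, -0.1, 68.2]
wrist_force: [-0.5, 4.9, 1.7]
opening: 0.0352
```

```bash
python3 o.py; python3 - <<'E'
from h import *
shot("side","d6");shot("scene","s6")
def t(n,u,v,w=80,h=60):
    im=cv2.imread(f"pics/{n}_raw.png")[v:v+h,u:u+w]; return cv2.resize(im,(400,300),interpolation=cv2.INTER_CUBIC)
cv2.imwrite("pics/c6.png",np.vstack([np.hstack([t("d6",190,190),t("s6",245,185)]),np.hstack([t("d0",190,190),t("s0",245,185)])]))
# predicted pixel of plate lower edge (+x and -x sides mid/ends), press yaw ~1.9
a=np.radians(1.9);c=np.array([.5855,-.0185]);ex=np.array([np.cos(a),np.sin(a)]);ey=np.array([-ex[1],ex[0]])
for z in(.068,.076):
  for n,o,sx in(("s6",(245,185),1),("d6",(190,190),-1)):
    print(n,z,[tuple(((np.array(px(n,[*(c+sx*.05*ex+y*ey),z]))-o)*5).round()) for y in(-.075,0,.075)])
E
```

```text
16.8 110.0 [ 0.5862 -0.0175  0.1807] [ 1.80e+02 -1.00e-01  6.82e+01] [-0.5  4.9  1.7] [1.29 0.14 0.2 ]
s6 0.068 [(np.float64(111.0), np.float64(218.0)), (np.float64(221.0), np.float64(195.0)), (np.float64(329.0), np.float64(172.0))]
d6 0.068 [(np.float64(286.0), np.float64(45.0)), (np.float64(245.0), np.float64(139.0)), (np.float64(200.0), np.float64(240.0))]
s6 0.076 [(np.float64(112.0), np.float64(211.0)), (np.float64(222.0), np.float64(188.0)), (np.float64(330.0), np.float64(166.0))]
d6 0.076 [(np.float64(285.0), np.float64(35.0)), (np.float64(244.0), np.float64(129.0)), (np.float64(200.0), np.float64(230.0))]
```

View pics/c6.png

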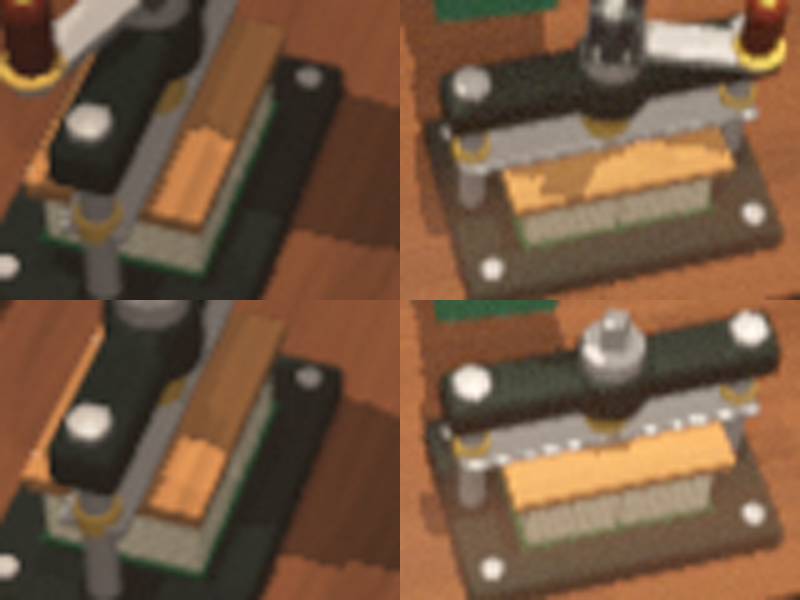

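The plate's lower edge has come down about 6 px from the start. It now sits within a few pixels of where 68 mm should appear, at (513,214)-(733,170), and touches the cards. The winding is done, so I'll lift the crank straight off.

Emit:
{"name": "arm_command", "arguments": {
  "increments": [
    [1,0,0,0,0,0,-2.5],
    [1,0,0,-0.4,0,0,0],
    [1,0,0,-0.6,0,0,0],
    [1,0,0,-0.8,0,0,0],
    [1,0,0,-0.8,0,0,0],
    [1,0,0,-1,0,0,0],
    [1,0,0,-1,0,0,0],
    [1,0,0,-1.4,0,0,0],
    [1,0,0,0,0,0,0]
  ]
}}

```text
time: 18.02
ee_pos: [0.5865, -0.0185, 0.2424]
tcp_rot: [179.8, -0.1, 70.5]
wrist_force: [-0.0, -1.3, 0.6]
opening: -0.0
```

```bash
python3 o.py; python3 -c "
from h import *
shot('scene','s7');shot('side','d7')"
```

```text
18.025 107.7 [ 0.5865 -0.0185  0.2424] [ 1.798e+02 -1.000e-01  7.050e+01] [-0.  -1.3  0.6] [-0.01  0.04  0.05]
```

The grip slipped off the hub (opening 0), so the crank stayed on the shaft. I'll open and look with one composite picture.

Emit:
{"name": "arm_command", "arguments": {
  "increments": [
    [-0.4,0,0,-3,0,0,0],
    [-0.4,0,0,0,0,0,0],
    [-0.4,0,0,0,0,0,0],
    [-0.4,0,0,0,0,0,0]
  ],
  "grip_force": 120
}}

```text
time: 18.62
ee_pos: [0.5856, -0.0183, 0.2696]
tcp_rot: [-180.0, 0.0, 70.5]
wrist_force: [-0.5, -0.5, 0.5]
opening: 0.0601
```

```bash
python3 o.py; python3 - <<'E'
from h import *
for c,n in(("wrist","w8"),("side","d8"),("scene","s8")):shot(c,n)
def t(n,u,v,w,h,W,H):
    im=cv2.imread(f"pics/{n}_raw.png")[v:v+h,u:u+w]; return cv2.resize(im,(W,H),interpolation=cv2.INTER_CUBIC)
# left: wrist 512x384 ; right: side & scene crops
L=np.vstack([cv2.imread("pics/w8_raw.png"),np.zeros((192,512,3),np.uint8)])
Rr=np.vstack([t("d8",190,150,70,72,280,288),t("s8",265,160,70,72,280,288)])
cv2.imwrite("pics/c8.png",np.hstack([L,Rr]))
E
```

```text
18.625 107.7 [ 0.5856 -0.0183  0.2696] [-180.     0.    70.5] [-0.5 -0.5  0.5] [0.01 0.04 0.  ]
```

View pics/c8.png

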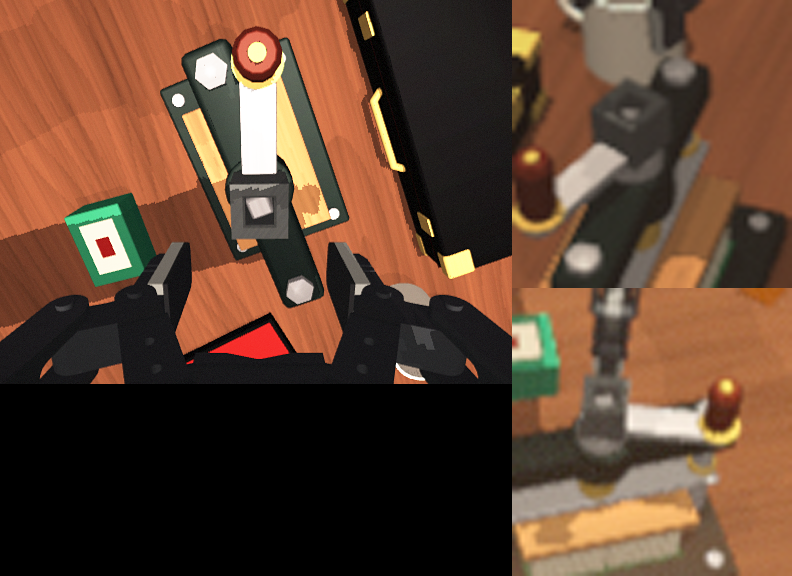

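The crank is still seated flat on the shaft, hub (260,208) and knob (257,52) aligned with the tool. The shaft's bright top looks twisted in the hole, so I'll measure that numerically.

```bash
python3 - <<'E'
from h import *
im=cv2.imread("pics/w8_raw.png");g=cv2.cvtColor(im,cv2.COLOR_BGR2GRAY)
print(g[186:242:2,226:294:2])
E
```

```text
[[ 21  27 161 160 163 162 160 158 159 161 155 159 139 154 157 154 151 156
  154 162 162 158 138 140  79  75  79  86  83  80  84  74  45  28]
 [ 24  32 161 162 158 141 135 159 159 159 133  83  80 154 134 135  71 158
  163 145 144  79  80  86  79  76  82  82  79  81  84  69  46  31]
 [ 23  30 142  88  83  82  80 143  88  78  81  83  81  78  76  82  77 143
   81  78  84  80  85  81  77  84  85  78  85  82  82  71  44  28]
 [ 28  33  83  83  80  82  84  85  81  81  83  81  84  84  79  81  82  87
   82  82  81  84  82  77  79  80  81  80  84  78  75  71  44  22]
 [ 34  31  82  83  86  85  86  84  82  79  85  82  83  83  82  82  86  85
   83  82  87  84  81  78  85  80  81  84  83  75  80  63  39  13]
 [ 64  27  84  84  85  84  85  82  68  68  68  70  62  62  62  61  61  55
   57  60  60  67  65  63  66  77  82  81  79  81  78  64  37  40]
 [126  24  81  84  85  89  86 103  83  55  93 104 134 149 170 185 195 215
  228 229 177 118  86  50  65  73  84  79  78  83  78  63  33  94]
 [171  23  81  85 100  99  99 100  84  62 141 158 176 190 210 216 208 212
  216 219 196 141  84  56  69  77  78  
[... 2148 characters left out ...]
  35  32  97  95 100  97  96  98  93  94  98  94  96  95  94  94  98
   94  96 102  93  94  91  96  94  98  93  95 100  97  53  37  36]
 [ 36  40  35  98  97  98  97  99  94  96  97  93  96  97  94  91  96  92
   95  98  94  92  97  96  95  97  91  87  97  97  95  57  38  39]
 [ 25  35  29  99  98  99  97  93  94 100  97  94  94  92  90  95  97  96
   99  96  93  94  94  94  97  97  90  96 101  95  95  54  36  38]
 [ 25  38  31  92  96 106 109 104 104 107 104 106 108 105 108  87  83  82
   84  84  85  82  86  84  83  77  81  86  82  81  83  53  37  39]
 [ 35  30  36  33  36  61 163 163 157 163 161 159 158 160 159  61  20  26
   31  33  33  35  36  38  35  36  39  35  34  35  36  35  39  39]]
```

The shaft sits about 21° counter-clockwise of the hub. My overshoot past the stop wedged the crank, so that's why it wouldn't lift. I'll regrip firmly and ease the crank back to free it, keeping the torque too low to turn the screw.

Emit:
{"name": "arm_command", "arguments": {
  "increments": [
    [-0.4,0,0,3,0,0,0],
    [-0.4,0,0,3,0,0,0],
    [-0.4,0,0,2,0,0,0],
    [-0.4,0,0,0.9,0,0,0],
    [-0.4,0,0,0,0,0,0],
    [1,0,0,0,0,0,0],
    [1,0,0,0,0,0,0],
    [1,0,0,0,0,0,0],
    [1,0,0,0,0,0,0]
  ],
  "grip_force": 80
}}

```text
time: 19.9
ee_pos: [0.5859, -0.0182, 0.1827]
tcp_rot: [179.9, -0.0, 70.5]
wrist_force: [-2.7, 0.4, 5.7]
opening: 0.035
```

```bash
python3 o.py
```

```text
19.9 107.7 [ 0.5859 -0.0182  0.1827] [179.9  -0.   70.5] [-2.7  0.4  5.7] [0.16 0.73 0.04]
```

Emit:
{"name": "arm_command", "arguments": {
  "increments": [
    [1,0,0,0,0,0,-4],
    [1,0,0,0,0,0,-4],
    [1,0,0,0,0,0,0]
  ]
}}

```text
time: 20.27
ee_pos: [0.5859, -0.0182, 0.1827]
tcp_rot: [179.9, -0.0, 78.6]
wrist_force: [-3.4, 0.6, 5.6]
opening: 0.0345
```

```bash
python3 o.py
```

```text
20.275 99.6 [ 0.5859 -0.0182  0.1827] [179.9  -0.   78.6] [-3.4  0.6  5.6] [0.09 0.74 0.18]
```

Emit:
{"name": "arm_command", "arguments": {
  "increments": [
    [1,0,0,0,0,0,-3],
    [1,0,0,0,0,0,-3],
    [1,0,0,0,0,0,0]
  ]
}}

```text
time: 20.65
ee_pos: [0.5859, -0.0182, 0.1827]
tcp_rot: [179.9, -0.0, 84.6]
wrist_force: [-3.2, 1.5, 5.7]
opening: 0.0345
```

```bash
python3 o.py; python3 -c "
from h import *
shot('side','d9')"
```

```text
20.65 93.7 [ 0.5859 -0.0182  0.1827] [179.9  -0.   84.6] [-3.2  1.5  5.7] [0.13 0.72 0.22]
```

Emit:
{"name": "arm_command", "arguments": {
  "increments": [
    [1,0,0,0,0,0,-2],
    [1,0,0,0,0,0,-2],
    [1,0,0,0,0,0,0]
  ]
}}

```text
time: 21.08
ee_pos: [0.5859, -0.0182, 0.1827]
tcp_rot: [179.9, -0.0, 88.5]
wrist_force: [-3.5, 0.8, 5.5]
opening: 0.0351
```

```bash
python3 o.py
```

```text
21.075 89.7 [ 0.5859 -0.0182  0.1827] [179.9  -0.   88.5] [-3.5  0.8  5.5] [0.18 0.72 0.14]
```

Emit:
{"name": "arm_command", "arguments": {
  "increments": [
    [1,0,0,0,0,0,-2],
    [1,0,0,-0.2,0,0,0],
    [1,0,0,-0.2,0,0,0],
    [1,0,0,-0.2,0,0,0],
    [1,0,0,0,0,0,0]
  ]
}}

```text
time: 21.7
ee_pos: [0.5858, -0.0183, 0.183]
tcp_rot: [-179.7, -0.0, 90.5]
wrist_force: [7.8, 0.3, -30.8]
opening: 0.0349
```

```bash
python3 o.py; python3 - <<'E'
from h import *
shot("wrist","wa")
g=cv2.cvtColor(cv2.imread("pics/wa_raw.png"),cv2.COLOR_BGR2GRAY)
print(g[240:336:3,204:314:3])
E
```

```text
21.7 87.7 [ 0.5858 -0.0183  0.183 ] [-179.7   -0.    90.5] [  7.8   0.3 -30.8] [ 0.1  -2.25  0.01]
[[ 89  89  72 ...  31  91  89]
 [ 90  91  48 ...  66  92  94]
 [ 89  92  66 ...  63  92  94]
 ...
 [100  32  13 ...  66  35 107]
 [166  30  18 ... 111  31 124]
 [120 103 107 ... 106  99 129]]
```

```bash
python3 - <<'E'
from h import *
np.set_printoptions(linewidth=250,threshold=100000)
g=cv2.cvtColor(cv2.imread("pics/wa_raw.png"),cv2.COLOR_BGR2GRAY)
print(px("wa",[.5858,-.0183,.209]),px("wa",[.5858,-.0183,.199]))
for r in range(228,340,3):print(r,*(f"{x:3d}" for x in g[r,200:318:3]))
E
```

```text
(np.float64(259.3657281940918), np.float64(284.36298004536457)) (np.float64(259.43239977282394), np.float64(271.4497911914029))
228 132 134 136  74  18  35  35  36  35  35  35  37  33  34  33  34  35  33  34  31  35  35  34  34  35  35  30  31  36  34  32  34  37  31  37  19  12 127 136 130
231 135 133 133  44  18  36  35  35  37  34  32  34  35  35  33  36  36  32  36  34  36  35  34  36  35  33  38  37  33  33  34  38  32  32  34  25  21 130 132 129
234 135 132 132  62  30  32  36  33  38  35  30  36  32  36  36  31  33  36  34  32  34  34  32  31  35  32  34  38  34  37  35  34  37  34  35  29   6 202 212 207
237 139 130 124 131  32  36  39  34  35  36  32  34  34  34  33  33  34  35  33  33  34  34  34  35  35  37  37  36  32  34  30  34  34  34  36  39  63 191 199 202
240 138  90  89  94  34  38  33  34  35  33  35  35  32  35  36  33  34  38  38  36  32  32  36  34  33  38  35  39  36  34  37  34  37  35  36  33  92  89  80 202
243 140  91  93  77  44  48  42  50  51  48  51  51  48  52  51  50  55  54  52  52  50  54  56  57  62  59  58  61  59  56  55  51  62  65  64  65  89 
[... 4559 characters left out ...]
  26  24  35  95  94  94 113  31  26  30  21
330  20  41  47  32 112 112 112 114 108 112  64  16  19  22  25  23  23  25  21  22  20  19  27  25  21  23  22  24  22  23  22  25  98  91 100 106  32  28  81  19
333  19  62 101  95 110 112 114 115 105 111  62  20  18  22  22  22  22  19  23  23  27  21  23  17  23  21  20  21  22  21  20  26 100  94 102 106  93 100  65  19
336  16  27 113 108 111 111 110 110 105 110  88  18  15  23  24  25  25  23  24  23  22  23  20  20  25  21  22  25  26  21  18  50  99  96 103 106 106 111  46  21
339  19  10 114 106 111 119 108 113 110 108  97  16  18  25  27  23  27  24  28  21  26  23  25  24  26  23  29  22  21  15  20  45 100  92  99 102 103 110  34  21
```

Both hub and shaft turned back together, still 21° apart. The wedge is self-locking, and the screw has backed off about 20°, so I'll have to wind it again. First I'll free the crank with a firmer grip, an axial pull and a counter-clockwise twist.

Emit:
{"name": "arm_command", "arguments": {
  "increments": [
    [1,0,0,0,0,0,0],
    [1,0,0,0,0,0,0],
    [1,0,0,-0.2,0,0,-2],
    [1,0,0,-0.2,0,0,-2],
    [1,0,0,0,0,0,-2],
    [1,0,0,0,0,0,-2]
  ],
  "grip_force": 120
}}

```text
time: 22.5
ee_pos: [0.5857, -0.0182, 0.1832]
tcp_rot: [-179.5, -0.1, 98.5]
wrist_force: [16.7, 0.6, -51.4]
opening: 0.0339
```

```bash
python3 o.py
```

```text
22.5 79.7 [ 0.5857 -0.0182  0.1832] [-1.795e+02 -1.000e-01  9.850e+01] [ 16.7   0.6 -51.4] [ 0.1  -3.86 -0.2 ]
```

Emit:
{"name": "arm_command", "arguments": {
  "increments": [
    [1,0,0,0.3,0,0,-8],
    [1,0,0,0,0,0,-10],
    [1,0,0,0,0,0,-10],
    [1,0,0,0,0,0,-10],
    [1,0,0,0,0,0,-10],
    [1,0,0,0,0,0,-10],
    [1,0,0,0,0,0,-10],
    [1,0,0,0,0,0,-10]
  ]
}}

```text
time: 23.5
ee_pos: [0.5858, -0.0182, 0.1831]
tcp_rot: [180.0, -0.3, 176.8]
wrist_force: [11.3, 0.8, -34.3]
opening: 0.034
```

```bash
python3 o.py
```

```text
23.5 1.4 [ 0.5858 -0.0182  0.1831] [180.   -0.3 176.8] [ 11.3   0.8 -34.3] [ 0.21 -2.46 -0.2 ]
```

Emit:
{"name": "arm_command", "arguments": {
  "increments": [
    [1,0,0,0,0,0,-10],
    [1,0,0,0,0,0,-10],
    [1,0,0,0,0,0,-10],
    [1,0,0,0,0,0,-10],
    [1,0,0,0,0,0,-10],
    [1,0,0,0,0,0,-10],
    [1,0,0,0,0,0,-10],
    [1,0,0,0,0,0,-10]
  ]
}}

```text
time: 24.5
ee_pos: [0.5858, -0.0182, 0.1831]
tcp_rot: [179.7, -0.0, -103.2]
wrist_force: [9.7, 1.4, -34.5]
opening: 0.0341
```

Emit:
{"name": "arm_command", "arguments": {
  "increments": [
    [1,0,0,0,0,0,-10],
    [1,0,0,0,0,0,-10],
    [1,0,0,0,0,0,-10],
    [1,0,0,0,0,0,-10],
    [1,0,0,0,0,0,-10],
    [1,0,0,0,0,0,-10],
    [1,0,0,0,0,0,-10],
    [1,0,0,0,0,0,-10],
    [1,0,0,0,0,0,-10]
  ]
}}

```text
time: 25.62
ee_pos: [0.5857, -0.0182, 0.1832]
tcp_rot: [180.0, 0.3, -13.2]
wrist_force: [9.7, 0.2, -34.3]
opening: 0.0339
```

```bash
python3 o.py
```

```text
25.625 -168.6 [ 0.5857 -0.0182  0.1832] [180.    0.3 -13.2] [  9.7   0.2 -34.3] [ 0.21 -2.33 -0.27]
```

Emit:
{"name": "arm_command", "arguments": {
  "increments": [
    [1,0,0,0.6,0,0,0],
    [-0.7,0,0,0,0,0,0],
    [-0.7,0,0,0,0,0,0],
    [-0.7,0,0,-2.0,0,0,0],
    [-0.7,0,0,0,0,0,10],
    [-0.7,0,0,0,0,0,10],
    [-0.7,0,0,0,0,0,10],
    [-0.7,0,0,0,0,0,10],
    [-0.7,0,0,0,0,0,10],
    [-0.7,0,0,0,0,0,10]
  ]
}}

```text
time: 26.88
ee_pos: [0.586, -0.0184, 0.2029]
tcp_rot: [-179.9, -0.0, -73.9]
wrist_force: [0.1, -0.2, -0.0]
opening: 0.0726
```

Emit:
{"name": "arm_command", "arguments": {
  "increments": [
    [-0.7,0,0,0,0,0,10],
    [-0.7,0,0,0,0,0,10],
    [-0.7,0,0,0,0,0,10],
    [-0.7,0,0,0,0,0,10],
    [-0.7,0,0,0,0,0,10],
    [-0.7,0,0,0,0,0,10],
    [-0.7,0,0,0,0,0,10],
    [-0.7,0,0,0,0,0,10],
    [-0.7,0,0,0,0,0,10],
    [-0.7,0,0,0,0,0,10]
  ]
}}

```text
time: 28.12
ee_pos: [0.586, -0.0184, 0.2029]
tcp_rot: [-180.0, 0.1, -173.9]
wrist_force: [-0.5, -0.2, 0.5]
opening: 0.0727
```

Emit:
{"name": "arm_command", "arguments": {
  "increments": [
    [-0.7,0,0,0,0,0,10],
    [-0.7,0,0,0,0,0,10],
    [-0.7,0,0,0.6,0,0,0],
    [-0.7,0,0,1.0,0,0,0],
    [1,0,0,0,0,0,0],
    [1,0,0,0,0,0,0],
    [1,0,0,0,0,0,0],
    [1,0,0,0,0,0,0],
    [1,0,0,0,0,0,0]
  ]
}}

```text
time: 29.25
ee_pos: [0.5858, -0.0182, 0.1868]
tcp_rot: [180.0, 0.0, 166.5]
wrist_force: [-2.4, 1.4, 5.9]
opening: 0.0336
```

```bash
python3 o.py
```

```text
29.25 11.7 [ 0.5858 -0.0182  0.1868] [180.    0.  166.5] [-2.4  1.4  5.9] [0.35 0.61 0.12]
```

Emit:
{"name": "arm_command", "arguments": {
  "increments": [
    [1,0,0,0,0,0,-10],
    [1,0,0,0,0,0,-10],
    [1,0,0,0,0,0,-10],
    [1,0,0,0,0,0,-10],
    [1,0,0,0,0,0,-10],
    [1,0,0,0,0,0,-10],
    [1,0,0,0,0,0,-6]
  ]
}}

```text
time: 30.12
ee_pos: [0.5858, -0.0183, 0.1868]
tcp_rot: [-180.0, 0.0, -127.3]
wrist_force: [-1.9, 1.1, 5.0]
opening: 0.0336
```

```bash
python3 o.py
```

```text
30.125 -54.5 [ 0.5858 -0.0183  0.1868] [-180.     0.  -127.3] [-1.9  1.1  5. ] [ 0.35  0.58 -0.15]
```

Emit:
{"name": "arm_command", "arguments": {
  "increments": [
    [1,0,0,0,0,0,-4],
    [1,0,0,0,0,0,-4]
  ]
}}

```text
time: 30.38
ee_pos: [0.5858, -0.0183, 0.1868]
tcp_rot: [-180.0, 0.0, -119.4]
wrist_force: [-2.6, 1.6, 6.1]
opening: 0.0338
```

```bash
python3 o.py
```

```text
30.375 -62.4 [ 0.5858 -0.0183  0.1868] [-180.     0.  -119.4] [-2.6  1.6  6.1] [ 0.36  0.57 -0.25]
```

Emit:
{"name": "arm_command", "arguments": {
  "increments": [
    [1,0,0,0,0,0,-4],
    [1,0,0,0,0,0,-4]
  ]
}}

```text
time: 30.62
ee_pos: [0.5859, -0.0183, 0.1868]
tcp_rot: [-180.0, 0.0, -111.4]
wrist_force: [-2.1, 1.6, 5.2]
opening: 0.0333
```

```bash
python3 o.py
```

```text
30.625 -70.4 [ 0.5859 -0.0183  0.1868] [-180.     0.  -111.4] [-2.1  1.6  5.2] [ 0.32  0.48 -0.26]
```

Emit:
{"name": "arm_command", "arguments": {
  "increments": [
    [1,0,0,0,0,0,-4],
    [1,0,0,0,0,0,-4]
  ]
}}

```text
time: 30.88
ee_pos: [0.5859, -0.0183, 0.1868]
tcp_rot: [-180.0, 0.0, -103.4]
wrist_force: [-1.9, 1.2, 5.8]
opening: 0.0336
```

```bash
python3 o.py
```

```text
30.875 -78.4 [ 0.5859 -0.0183  0.1868] [-180.     0.  -103.4] [-1.9  1.2  5.8] [ 0.26  0.5  -0.23]
```

Emit:
{"name": "arm_command", "arguments": {
  "increments": [
    [1,0,0,0,0,0,-4],
    [1,0,0,0,0,0,-4]
  ]
}}

```text
time: 31.12
ee_pos: [0.5861, -0.0183, 0.1868]
tcp_rot: [-179.9, 0.0, -95.4]
wrist_force: [-0.9, 1.9, 4.7]
opening: 0.0339
```

```bash
python3 o.py
```

```text
31.125 -86.4 [ 0.5861 -0.0183  0.1868] [-179.9    0.   -95.4] [-0.9  1.9  4.7] [ 0.35  0.11 -0.04]
```

```bash
cat > rel.py <<'E'
from h import *
import sys
n=sys.argv[1];shot("wrist",n)
g=cv2.cvtColor(cv2.imread(f"pics/{n}_raw.png"),cv2.COLOR_BGR2GRAY)
u,v=px(n,[.5856,-.0185,.199]);u,v=int(u),int(v);print(u,v)
for r in range(v-20,v+34,2):print(r,*(f"{x:3d}" for x in g[r,u-32:u+34:2]))
E
python3 rel.py wb
```

```text
259 270
250 107 111 109 108 109 107 112 110 107 111 114 111 111 111 108 111 112 111 105 110 109 117 114 109 114 114 111 112 107 107 112 112 114
252 109 108 104 107 107 106 106 109 109 114 113 110 111 106 113 112 109 107 107 110 111 114 109 111 110 113 114 109 108 113 113 108 111
254 108 109 110 110 109 104 109 109 112 112 108 111 108 110 110 110 109 105 112 109 112 110 109 111 112 110  94  92  96  96  99  97  95
256 109 111 108 110 107 110 106 110 114 109 111 111 111 112 112 111 106 112 112 112 111 111 112 111 113 113  95  94  99  98  98  95 101
258 106 108 104  92  89  90  90  88  86  80  80  81  80  79  80  78  82  80  78  77  68  87  87  84  79  75  66  70  75  73  97  98  97
260 106 107 100  83  75  48  44 134 177 234 231 239 238 208 207 209 216 219 217 216 212 215 210 172 142  90  47  40  75  76  98 101  97
262 108 108 100  83  76  48  45 123 165 204 206 231 230 205 200 203 206 211 208 208 208 206 206 173 141 109  46  46  78  72  95  97  98
264 109 108 105  88  77  48  47 121 159 199 208 224 223 207 200 204 205 211 208 209 207 207 207 175 144 114  45  52  78  74  99  96  99
266 
[... 1879 characters left out ...]
  73  84  97  93  95
294  94  89  93  81  83  54  52  52  53  53  51  54  53  54  52  58  52  55  52  54  51  54  49  47  52  50  53  62  76  88  94  90  93
296  91  92  90  83  86  48  54  51  51  55  51  50  51  55  52  51  52  50  49  52  51  56  50  50  53  51  50  61  78  82  92  93  95
298  90  90  94  83  79  55  53  48  54  50  49  53  54  53  51  51  54  54  53  54  49  50  51  47  53  51  50  61  76  82  95  92  95
300  90  93  93  86  84  75  76  74  75  70  74  75  73  75  71  72  72  73  74  74  75  79  79  75  73  78  78  81  78  84  96  94  91
302  92  91  95  80  83  85  81  79  77  84  83  88  85  84  86  84  86  87  86  84  82  81  81  79  78  79  78  81  77  83  94  96  95
```

The wedge is free: the shaft now sits only about 6° off in the hole, within the play. The screw is at its upper stop with the shaft at about 91° yaw. One full turn clockwise therefore ends with the crank at about 84-86° yaw, and I won't go past it this time.

Emit:
{"name": "arm_command", "arguments": {
  "increments": [
    [1,0,0,0,0,0,5],
    [1,0,0,0,0,0,10],
    [1,0,0,0,0,0,10],
    [1,0,0,0,0,0,10],
    [1,0,0,0,0,0,10],
    [1,0,0,0,0,0,10],
    [1,0,0,0,0,0,10],
    [1,0,0,0,0,0,10],
    [1,0,0,0,0,0,10]
  ],
  "grip_force": 50
}}

```text
time: 32.3
ee_pos: [0.5858, -0.0182, 0.1868]
tcp_rot: [180.0, 0.0, 179.2]
wrist_force: [-2.2, 2.3, 6.2]
opening: 0.0337
```

```bash
python3 o.py
```

```text
32.3 -0.9 [ 0.5858 -0.0182  0.1868] [180.    0.  179.2] [-2.2  2.3  6.2] [0.41 0.64 0.21]
```

Emit:
{"name": "arm_command", "arguments": {
  "increments": [
    [1,0,0,0,0,0,10],
    [1,0,0,0,0,0,10],
    [1,0,0,0,0,0,10],
    [1,0,0,0,0,0,10],
    [1,0,0,0,0,0,10],
    [1,0,0,0,0,0,10],
    [1,0,0,0,0,0,10],
    [1,0,0,0,0,0,10],
    [1,0,0,0,0,0,10]
  ]
}}

```text
time: 33.42
ee_pos: [0.5859, -0.0181, 0.1868]
tcp_rot: [180.0, -0.0, 89.2]
wrist_force: [-2.3, 2.0, 5.2]
opening: 0.0335
```

Emit:
{"name": "arm_command", "arguments": {
  "increments": [
    [1,0,0,0,0,0,10],
    [1,0,0,0,0,0,10],
    [1,0,0,0,0,0,10],
    [1,0,0,0,0,0,10],
    [1,0,0,0,0,0,10],
    [1,0,0,0,0,0,10],
    [1,0,0,0,0,0,10],
    [1,0,0,0,0,0,10]
  ]
}}

```text
time: 34.42
ee_pos: [0.5861, -0.0182, 0.1869]
tcp_rot: [180.0, -0.1, 9.2]
wrist_force: [-1.3, 1.4, 5.5]
opening: 0.0334
```

```bash
python3 o.py
```

```text
34.425 169.1 [ 0.5861 -0.0182  0.1869] [ 1.8e+02 -1.0e-01  9.2e+00] [-1.3  1.4  5.5] [0.34 0.3  0.23]
```

Emit:
{"name": "arm_command", "arguments": {
  "increments": [
    [-0.7,0,0,0,0,0,0],
    [-0.7,0,0,0,0,0,0],
    [-0.7,0,0,-1.6,0,0,0],
    [-0.7,0,0,0,0,0,-10],
    [-0.7,0,0,0,0,0,-10],
    [-0.7,0,0,0,0,0,-10],
    [-0.7,0,0,0,0,0,-10],
    [-0.7,0,0,0,0,0,-10],
    [-0.7,0,0,0,0,0,-10],
    [-0.7,0,0,0,0,0,-10]
  ]
}}

```text
time: 35.67
ee_pos: [0.5861, -0.0184, 0.2035]
tcp_rot: [179.9, -0.0, 79.9]
wrist_force: [-0.7, 1.2, 0.3]
opening: 0.0725
```

Emit:
{"name": "arm_command", "arguments": {
  "increments": [
    [-0.7,0,0,0,0,0,-10],
    [-0.7,0,0,0,0,0,-10],
    [-0.7,0,0,0,0,0,-10],
    [-0.7,0,0,0,0,0,-10],
    [-0.7,0,0,0,0,0,-10],
    [-0.7,0,0,0,0,0,-10],
    [-0.7,0,0,0,0,0,-10],
    [-0.7,0,0,0,0,0,-10],
    [-0.7,0,0,0,0,0,-10],
    [-0.7,0,0,0,0,0,-10]
  ]
}}

```text
time: 36.92
ee_pos: [0.586, -0.0184, 0.2035]
tcp_rot: [-180.0, 0.1, 179.9]
wrist_force: [-0.4, 0.3, -0.5]
opening: 0.0725
```

Emit:
{"name": "arm_command", "arguments": {
  "increments": [
    [-0.7,0,0,0,0,0,-10],
    [-0.7,0,0,1.0,0,0,0],
    [-0.7,0,0,0.9,0,0,0],
    [1,0,0,0,0,0,0],
    [1,0,0,0,0,0,0],
    [1,0,0,0,0,0,0],
    [1,0,0,0,0,0,0]
  ],
  "grip_force": 50
}}

```text
time: 37.8
ee_pos: [0.5858, -0.0182, 0.1835]
tcp_rot: [180.0, 0.0, -170.5]
wrist_force: [-2.1, 1.2, 2.0]
opening: 0.0352
```

```bash
python3 o.py
```

```text
37.8 -11.3 [ 0.5858 -0.0182  0.1835] [ 180.     0.  -170.5] [-2.1  1.2  2. ] [ 0.25  0.28 -0.  ]
```

Emit:
{"name": "arm_command", "arguments": {
  "increments": [
    [1,0,0,0,0,0,10],
    [1,0,0,0,0,0,10],
    [1,0,0,0,0,0,10],
    [1,0,0,0,0,0,10],
    [1,0,0,0,0,0,10],
    [1,0,0,0,0,0,10],
    [1,0,0,0,0,0,10],
    [1,0,0,0,0,0,10]
  ]
}}

```text
time: 38.8
ee_pos: [0.5858, -0.0181, 0.1835]
tcp_rot: [180.0, -0.0, 109.2]
wrist_force: [-0.8, 2.2, 0.8]
opening: 0.0354
```

```bash
python3 o.py
```

```text
38.8 69.0 [ 0.5858 -0.0181  0.1835] [180.   -0.  109.2] [-0.8  2.2  0.8] [0.32 0.3  0.21]
```

Crank at 109°, stop expected near 85°. I'll creep in short steps.

Emit:
{"name": "arm_command", "arguments": {
  "increments": [
    [1,0,0,0,0,0,5],
    [1,0,0,0,0,0,5],
    [1,0,0,0,0,0,3],
    [1,0,0,0,0,0,3],
    [1,0,0,0,0,0,0]
  ]
}}

```text
time: 39.42
ee_pos: [0.5859, -0.0181, 0.1835]
tcp_rot: [180.0, -0.0, 93.5]
wrist_force: [-0.2, 2.0, 1.7]
opening: 0.0349
```

```bash
python3 o.py
```

```text
39.425 84.7 [ 0.5859 -0.0181  0.1835] [180.   -0.   93.5] [-0.2  2.   1.7] [ 0.56  0.2  -0.08]
```

Emit:
{"name": "arm_command", "arguments": {
  "increments": [
    [1,0,0,0,0,0,2],
    [1,0,0,0,0,0,2],
    [1,0,0,0,0,0,0]
  ]
}}

```text
time: 39.8
ee_pos: [0.5859, -0.0181, 0.1835]
tcp_rot: [180.0, -0.0, 89.5]
wrist_force: [-1.1, 3.7, 3.5]
opening: 0.0354
```

```bash
python3 o.py
```

```text
39.8 88.7 [ 0.5859 -0.0181  0.1835] [180.   -0.   89.5] [-1.1  3.7  3.5] [0.86 0.28 0.02]
```

Emit:
{"name": "arm_command", "arguments": {
  "increments": [
    [1,0,0,0,0,0,2],
    [1,0,0,0,0,0,0]
  ]
}}

```text
time: 40.05
ee_pos: [0.5859, -0.0181, 0.1835]
tcp_rot: [180.0, -0.0, 87.5]
wrist_force: [-1.1, 5.0, 5.8]
opening: 0.0352
```

```bash
python3 o.py
```

```text
40.05 90.8 [ 0.5859 -0.0181  0.1835] [180.   -0.   87.5] [-1.1  5.   5.8] [1.11 0.33 0.01]
```

```bash
python3 rel.py wc
```

```text
258 271
251  65  62  61  65  65  68  63  64  65  66  65  65  62  63  63  62  61  66  68  64  66  67  64  63  63  65  63  66  64  64  61  65  64
253  65  68  65  61  62  66  65  65  62  65  65  63  61  64  64  66  58  62  67  67  66  64  62  63  62  66  67  63  60  61  63  66  62
255  66  67  62  64  64  62  63  60  64  62  63  61  61  62  64  64  65  65  66  66  68  64  60  66  65  62  67  64  62  65  67  66  65
257  63  65  60  66  62  66  64  62  65  62  62  64  57  64  65  64  68  63  66  66  70  66  67  66  67  65  61  63  61  65  62  65  64
259  66  63  63  64  65  64  64  65  65  63  60  64  62  62  62  69  66  64  62  66  64  64  65  67  66  61  62  61  66  68  63  60  66
261  60  61  65  49  52  50  53  47  46  48  47  44  44  45  48  50  45  48  50  47  47  44  48  50  46  42  51  52  54  53  50  62  67
263  57  66  66  46  49  29  31  94 123 153 152 151 154 156 158 153 151 150 149 153 153 155 153 129 105  81  41  33  34  52  44  63  66
265  63  62  68  47  49  27  24  86 115 148 147 147 148 150 151 149 142 142 142 146 149 148 151 130 109  82  52  31  44  52  48  66  63
267 
[... 1879 characters left out ...]
  54  57  58  62  63
295  64  62  68  54  51  29  34  34  32  35  31  36  34  34  37  38  34  33  30  36  37  34  33  30  35  35  31  34  53  57  62  60  61
297  63  65  65  52  53  35  38  34  32  39  30  33  34  40  34  36  36  33  33  35  31  32  33  35  35  33  33  32  53  55  61  56  60
299  64  64  64  55  54  32  36  31  31  32  32  37  32  34  36  34  36  33  33  37  35  35  33  33  36  34  33  27  59  54  56  60  60
301  66  66  64  53  49  30  37  35  35  38  30  32  35  36  33  32  30  33  34  33  35  32  33  34  32  32  36  31  59  61  59  61  66
303  64  63  64  58  54  41  36  35  30  39  33  36  34  33  37  37  34  31  31  35  36  37  30  35  40  35  32  34  56  60  72  73  74
```

Emit:
{"name": "arm_command", "arguments": {
  "increments": [
    [1,0,0,0,0,0,1.5],
    [1,0,0,0,0,0,1.5]
  ]
}}

```text
time: 40.35
ee_pos: [0.5859, -0.0181, 0.1835]
tcp_rot: [180.0, -0.0, 84.5]
wrist_force: [-1.2, 5.0, 5.6]
opening: 0.0352
```

```bash
python3 o.py
```

```text
40.35 93.8 [ 0.5859 -0.0181  0.1835] [180.   -0.   84.5] [-1.2  5.   5.6] [1.09 0.34 0.18]
```

Emit:
{"name": "arm_command", "arguments": {
  "increments": [
    [1,0,0,0,0,0,1.5]
  ]
}}

```text
time: 40.48
ee_pos: [0.5858, -0.0181, 0.1835]
tcp_rot: [180.0, -0.0, 83.0]
wrist_force: [-1.3, 5.3, 5.7]
opening: 0.0352
```

```bash
python3 o.py
```

```text
40.475 95.3 [ 0.5858 -0.0181  0.1835] [180.  -0.  83.] [-1.3  5.3  5.7] [1.09 0.34 0.2 ]
```

Still turning freely at 0.2 N m, so the stop isn't reached. Continuing in single steps.

Emit:
{"name": "arm_command", "arguments": {
  "increments": [
    [1,0,0,0,0,0,1.5]
  ]
}}

```text
time: 40.6
ee_pos: [0.5858, -0.0181, 0.1835]
tcp_rot: [180.0, -0.0, 81.5]
wrist_force: [-0.6, 5.4, 5.1]
opening: 0.0357
```

```bash
python3 o.py
```

```text
40.6 96.7 [ 0.5858 -0.0181  0.1835] [180.   -0.   81.5] [-0.6  5.4  5.1] [1.07 0.48 0.6 ]
```

Emit:
{"name": "arm_command", "arguments": {
  "increments": [
    [1,0,0,0,0,0,1.5]
  ]
}}

```text
time: 40.72
ee_pos: [0.5858, -0.0181, 0.1835]
tcp_rot: [180.0, -0.0, 80.0]
wrist_force: [-2.5, 4.2, 4.7]
opening: 0.0353
```

```bash
python3 o.py
```

```text
40.725 98.2 [ 0.5858 -0.0181  0.1835] [180.  -0.  80.] [-2.5  4.2  4.7] [1.06 0.41 0.91]
```

Emit:
{"name": "arm_command", "arguments": {
  "increments": [
    [1,0,0,0,0,0,1.5]
  ]
}}

```text
time: 40.85
ee_pos: [0.5858, -0.0181, 0.1835]
tcp_rot: [180.0, -0.0, 78.5]
wrist_force: [-1.4, 4.0, 5.4]
opening: 0.0349
```

```bash
python3 o.py
```

```text
40.85 99.7 [ 0.5858 -0.0181  0.1835] [180.   -0.   78.5] [-1.4  4.   5.4] [0.97 0.45 1.36]
```

Torque climbs 0.6, 0.9, 1.4 N m: the firm stop, at the predicted angle. Now I'll ease back into the middle of the play before lifting.

Emit:
{"name": "arm_command", "arguments": {
  "increments": [
    [1,0,0,0,0,0,-2],
    [1,0,0,0,0,0,-2],
    [1,0,0,0,0,0,-2]
  ]
}}

```text
time: 41.22
ee_pos: [0.5861, -0.0182, 0.1835]
tcp_rot: [180.0, -0.0, 84.6]
wrist_force: [0.7, 5.0, 4.5]
opening: 0.0349
```

```bash
python3 o.py
```

```text
41.225 93.6 [ 0.5861 -0.0182  0.1835] [180.   -0.   84.6] [0.7 5.  4.5] [ 1.04 -0.04 -0.06]
```

Emit:
{"name": "arm_command", "arguments": {
  "increments": [
    [1,0,0,0,0,0,-1.5],
    [1,0,0,0,0,0,-1.5]
  ]
}}

```text
time: 41.48
ee_pos: [0.5863, -0.0183, 0.1835]
tcp_rot: [179.9, -0.0, 87.6]
wrist_force: [1.3, 4.2, 5.5]
opening: 0.035
```

```bash
python3 o.py;python3 rel.py wd | awk 'NR>6&&NR<24'
```

```text
41.475 90.6 [ 0.5863 -0.0183  0.1835] [179.9  -0.   87.6] [1.3 4.2 5.5] [ 0.93 -0.48 -0.05]
260  62  60  61  61  64  59  60  62  61  56  59  58  57  63  62  65  63  64  64  60  58  61  60  62  58  62  58  56  60  59  59  61  63
262  63  63  62  53  46  43  45  59  71  85  93  92  94  92  94  95  89  89  87  88  95  95  94  85  75  61  63  48  48  57  49  64  64
264  67  65  63  52  51  39  28  76 108 135 150 148 149 150 152 147 143 144 142 146 155 148 148 133 108  84  51  31  31  50  50  65  67
266  62  64  62  51  45  37  32  73 102 133 148 147 147 148 149 150 147 141 139 143 146 148 146 137 112  90  40  33  31  52  47  63  63
268  61  64  66  50  49  39  31  68 102 127 153 149 147 150 148 151 147 143 143 146 147 149 146 139 113  89  37  32  28  53  49  65  60
270  64  63  63  53  49  40  30  52  97 128 150 147 145 149 152 153 147 140 142 141 148 146 148 137 114  87  45  29  34  56  54  61  63
272  62  64  63  54  53  39  30  43  90 122 149 146 148 146 147 152 145 145 140 144 147 149 151 140 115  90  45  32  30  55  53  60  59
274  64  61  65  54  51  41  28  41  95 119 152 149 145 
[... 603 characters left out ...]
  31  54  52  66  64
284  62  60  60  58  50  46  26  31  77 108 141 151 143 140 135 139 132 126 139 122  90  63  59  42  35  32  34  33  30  54  51  65  64
286  61  58  66  57  49  43  32  34  53  43  38  32  30  28  29  29  32  33  30  33  29  38  34  38  35  33  33  30  29  57  54  62  64
288  61  62  64  58  51  49  28  30  32  33  36  36  34  35  36  38  30  31  31  34  32  33  32  35  34  32  34  35  29  54  48  64  60
290  60  62  61  65  50  51  30  35  32  33  32  36  37  33  33  35  35  29  30  31  31  34  33  33  32  36  36  35  31  53  50  63  60
292  62  65  60  64  50  51  28  37  33  34  35  37  36  37  37  37  35  31  32  30  35  35  34  32  32  34  31  32  29  55  50  64  65
```

Free: the crank now moves within the play while the shaft stays at about 91°, where it sat at the stop. Lifting.

Emit:
{"name": "arm_command", "arguments": {
  "increments": [
    [1,0,0,0,0,0,-2],
    [1,0,0,0,0,0,0],
    [1,0,0,-0.2,0,0,0],
    [1,0,0,-0.2,0,0,0],
    [1,0,0,-0.2,0,0,0],
    [1,0,0,0,0,0,0]
  ],
  "grip_force": 80
}}

```text
time: 42.28
ee_pos: [0.5857, -0.0186, 0.1892]
tcp_rot: [-180.0, 0.0, 89.5]
wrist_force: [0.3, 0.4, -3.6]
opening: 0.0348
```

```bash
python3 o.py
```

```text
42.275 88.7 [ 0.5857 -0.0186  0.1892] [-180.     0.    89.5] [ 0.3  0.4 -3.6] [-0.12  0.01  0.03]
```

Emit:
{"name": "arm_command", "arguments": {
  "increments": [
    [1,0,0,-1,0,0,0],
    [1,0,0,-1.5,0,0,0],
    [1,0,0,-3,0,0,0],
    [1,0,0,0,0,0,9.9],
    [1,0,0,0,0,0,9.9],
    [1,0,0,0,0,0,9.9],
    [1,0,0,0,0,0,9.9]
  ]
}}

```text
time: 43.15
ee_pos: [0.586, -0.0184, 0.2457]
tcp_rot: [179.9, -0.0, 49.6]
wrist_force: [0.7, 0.1, -4.2]
opening: 0.0351
```

```bash
python3 o.py; python3 - <<'E'
from h import *
# refine tray from first shots: red floor, corners at z=.005 / rim .014
for n in("s0","d0"):
    im=cv2.imread(f"pics/{n}_raw.png");hsv=cv2.cvtColor(im,cv2.COLOR_BGR2HSV)
    m=(((hsv[...,0]<6)|(hsv[...,0]>174))&(hsv[...,1]>200)&(hsv[...,2]>90)).astype(np.uint8)
    k,l,st,ce=cv2.connectedComponentsWithStats(m)
    for i in range(1,k):
        if st[i,4]>500:
            c=cv2.findContours((l==i).astype(np.uint8),0,2)[0][0][:,0]
            P=np.array([onz(n,u,v,.005)[:2] for u,v in c]);r=cv2.minAreaRect((P*1000).astype(np.float32));print(n,st[i],r)
shot("side","dz")
E
```

```text
43.15 128.6 [ 0.586  -0.0184  0.2457] [179.9  -0.   49.6] [ 0.7  0.1 -4.2] [-0.07  0.07  0.  ]
s0 [128 175  23  30 605] ((333.11212158203125, -509.55523681640625), (80.22994995117188, 133.85873413085938), 86.23346710205078)
s0 [ 173  178   47   50 1449] ((431.68988037109375, -311.7357482910156), (198.1476593017578, 122.77637481689453), 10.152502059936523)
d0 [  26   81   62   36 1126] ((1430.33984375, -460.7501525878906), (181.84693908691406, 262.3448486328125), 64.06886291503906)
d0 [324 133  42  21 518] ((333.6377258300781, -513.57568359375), (74.38631439208984, 132.54196166992188), 85.9811782836914)
d0 [ 267  159   66   29 1474] ((437.70281982421875, -318.2139892578125), (200.79391479492188, 112.39647674560547), 10.136723518371582)
```

Emit:
{"name": "arm_command", "arguments": {
  "increments": [
    [1,0,0,0,0,0,9.85],
    [1,0,0,0,0,0,9.85],
    [1,0,0,0,0,0,9.85],
    [1,0,0,0,0,0,9.85]
  ]
}}

```text
time: 43.7
ee_pos: [0.5859, -0.0183, 0.2453]
tcp_rot: [180.0, -0.1, 10.3]
wrist_force: [-0.2, 0.5, -3.3]
opening: 0.0347
```

Emit:
{"name": "arm_command", "arguments": {
  "increments": [
    [1,-2.69,2.905,0,0,0,0],
    [1,-2.69,2.905,0,0,0,0],
    [1,-2.69,2.905,0,0,0,0],
    [1,-2.69,2.905,0,0,0,0],
    [1,-2.69,2.905,0,0,0,0],
    [1,-2.69,2.905,0,0,0,0],
    [1,-2.69,2.905,0,0,0,0],
    [1,-2.69,2.905,0,0,0,0],
    [1,-2.69,2.905,0,0,0,0],
    [1,0,0,0,0,0,0]
  ]
}}

```text
time: 44.95
ee_pos: [0.3942, -0.3214, 0.2453]
tcp_rot: [179.9, -0.0, 10.5]
wrist_force: [-0.1, -0.0, -3.2]
opening: 0.0347
```

```bash
python3 o.py; python3 - <<'E'
from h import *
n="we";shot("wrist",n)
im=cv2.imread(f"pics/{n}_raw.png");hsv=cv2.cvtColor(im,cv2.COLOR_BGR2HSV)
m=(((hsv[...,0]<6)|(hsv[...,0]>174))&(hsv[...,1]>200)&(hsv[...,2]>90)).astype(np.uint8)
k,l,st,ce=cv2.connectedComponentsWithStats(m)
pts=[]
for i in range(1,k):
    if st[i,4]>300:
        c=cv2.findContours((l==i).astype(np.uint8),0,1)[0][0][:,0];P=np.array([onz(n,u,v,.005)[:2] for u,v in c])*1000
        r=cv2.minAreaRect(P.astype(np.float32));print(st[i],r)
        if st[i,4]>1500:pts.append(P)
r=cv2.minAreaRect(np.vstack(pts).astype(np.float32));print("all",r)
# shaft angle and place after lift not needed; press plate check from side dz
E
```

```text
44.95 130.4 [ 0.3942 -0.3214  0.2453] [179.9  -0.   10.5] [-0.1 -0.  -3.2] [0.03 0.11 0.02]
[492   0  20  46 657] ((576.3175659179688, -539.1788940429688), (45.668556213378906, 18.65542221069336), 21.875192642211914)
[ 287  118   24   91 1343] ((396.65380859375, -367.0005187988281), (103.15754699707031, 23.632619857788086), 10.025164604187012)
[203 155  29  54 815] ((360.09246826171875, -280.3934631347656), (62.447994232177734, 31.2298583984375), 10.541207313537598)
[ 357  179   98  112 6448] ((332.8265686035156, -510.5243835449219), (76.55615997314453, 131.54066467285156), 86.28555297851562)
all ((332.8265686035156, -510.5243835449219), (76.55615997314453, 131.54066467285156), 86.28555297851562)
```

```bash
python3 - <<'E'
from h import *
n="we"
im=cv2.imread(f"pics/{n}_raw.png");hsv=cv2.cvtColor(im,cv2.COLOR_BGR2HSV)
m=(((hsv[...,0]<6)|(hsv[...,0]>174))&(hsv[...,1]>180)&(hsv[...,2]>60)).astype(np.uint8)
v,u=np.nonzero(m);P=np.array([onz(n,a,b,.005)[:2] for a,b in zip(u,v)])
a=np.radians(10.15);Q=P@np.array([[np.cos(a),-np.sin(a)],[np.sin(a),np.cos(a)]])
c=np.array([.4355,-.311])@np.array([[np.cos(a),-np.sin(a)],[np.sin(a),np.cos(a)]])
D=(Q-c)*1000;k=(abs(D[:,0])<115)&(abs(D[:,1])<75);D=D[k];print(len(D),np.percentile(D,[.3,2,98,99.7],axis=0).round(1).tolist())
H,_,_=np.histogram2d(D[:,0],D[:,1],bins=[np.arange(-115,116,10),np.arange(-75,76,10)]);print(H.astype(int))
for q in([.3942,-.3214],):
  print("hub in tray frame",(np.array(q)@np.array([[np.cos(a),-np.sin(a)],[np.sin(a),np.cos(a)]])-c)*1000)
E
```

```text
10039 [[-99.6, -60.6], [-95.1, -59.5], [104.7, 57.9], [113.4, 58.9]]
[[  0   0   0   0   0   0   0   0   0   0   0   0   0   0   0]
 [  0  18  34  28   0   0   0   0   0   0  35  40  45  15   0]
 [  0  32  72  63   0   0   0   0   0   0  56  64  72  24   0]
 [  0  44  78  59   0   0   0   0   0   0  54  70  66  32   0]
 [  0  37  67  64   0   0   0   0   0   0  54  81  78  30   0]
 [  0  40  81  72   0   0   0   0   0   0  48  72  72  27   0]
 [  0  45  81  68   0   0   0   0   0   0  58  77  81  34   0]
 [  0  35  69  64   0   0   0   0   0   0  63  80  78  31   0]
 [  0  44  81  72   0   0   0   0   0   0  63  81  81  33   0]
 [  0  51  81  72   0   0   0   0   0   0  55  81  81  36   0]
 [  0  50  92  87   0   0   0   0   0   0  54  83  85  31   0]
 [  0  48  81  81   0   0   0   0   0   0  60  84  81  33   0]
 [  0  51  89  87   0   0   0   0   0   0  70  90  90  39   0]
 [  0  51  89  78   0   0   0   0   0   0  61  90  98  32   0]
 [  0  60  90  90   0   0   0   0   0   0  54  88  83  36   0]
 [  0  51  99  90   0   0   0   0   0   0  62  98  91  39   0]
 [  0  58  93  82   0   0   0   0   0   0  50  90 100  38   0]
 [  0  53  95  23   0  10  34  38  44  11   2  85 105  44   0]
 [  0  62  93   1  38  76  62  61  74  80  31  48  95  40   0]
 [  0  58  72  26  56  11   0   0   1  42  93  61 110  44   0]
 [  0  59  84  78  16   0   0   1   2   0  57  78  96  42   0]
 [  0  29  45  72   1   0   0   0   1   0  27  87  56  24   0]
 [  0   0  20  67   0   0   0   0   0   1  14  96   0   0   0]]
hub in tray frame [-42.48639377  -2.95911204]
```

The tray floor spans ±100 x ±60 mm about my estimate, and the hub sits at (-42,-3) mm in the tray frame. That puts the crank well inside, so I'll lower it.

Emit:
{"name": "arm_command", "arguments": {
  "increments": [
    [1,0,-0.2,3,0,0,0],
    [1,0,0,4,0,0,0],
    [1,0,0,4,0,0,0],
    [1,0,0,4,0,0,0],
    [1,0,0,3,0,0,0],
    [1,0,0,2,0,0,0],
    [1,0,0,1.2,0,0,0],
    [1,0,0,0.8,0,0,0],
    [1,0,0,0,0,0,0]
  ]
}}

```text
time: 46.12
ee_pos: [0.3952, -0.3174, 0.0244]
tcp_rot: [-180.0, -0.0, 10.5]
wrist_force: [0.4, -0.5, -4.0]
opening: 0.0346
```

Emit:
{"name": "arm_command", "arguments": {
  "increments": [
    [1,0,0,0.25,0,0,0],
    [1,0,0,0.2,0,0,0],
    [1,0,0,0.15,0,0,0],
    [1,0,0,0,0,0,0]
  ]
}}

```text
time: 46.62
ee_pos: [0.395, -0.3175, 0.0182]
tcp_rot: [-180.0, 0.0, 10.5]
wrist_force: [0.5, 0.8, -4.5]
opening: 0.0345
```

Emit:
{"name": "arm_command", "arguments": {
  "increments": [
    [1,0,0,0.1,0,0,0],
    [1,0,0,0.1,0,0,0],
    [1,0,0,0.1,0,0,0],
    [1,0,0,0,0,0,0]
  ]
}}

```text
time: 47.12
ee_pos: [0.395, -0.3177, 0.016]
tcp_rot: [180.0, -0.0, 10.5]
wrist_force: [-5.6, 0.6, 3.3]
opening: 0.0349
```

Touched down at the predicted height, and the weight is now taken by the tray. Release and rise.

Emit:
{"name": "arm_command", "arguments": {
  "increments": [
    [0.0,0,0,0,0,0,0],
    [-0.35,0,0,0,0,0,0],
    [-0.35,0,0,0,0,0,0],
    [-0.35,0,0,-1,0,0,0],
    [-0.35,0,0,-3,0,0,0],
    [-0.35,0,0,-5,0,0,0],
    [-0.35,0,0,-5,0,0,0],
    [-0.35,0,0,-5,0,0,0],
    [-0.35,0,0,-3,0,0,0]
  ]
}}

```text
time: 48.25
ee_pos: [0.3953, -0.3177, 0.2389]
tcp_rot: [179.8, -0.1, 10.5]
wrist_force: [-0.6, -0.5, 0.7]
opening: 0.0577
```

```bash
python3 o.py; python3 - <<'E'
from h import *
n="wf";shot("wrist",n);shot("side","df");shot("scene","sf")
im=cv2.imread(f"pics/{n}_raw.png");hsv=cv2.cvtColor(im,cv2.COLOR_BGR2HSV)
red=(((hsv[...,0]<6)|(hsv[...,0]>174))&(hsv[...,1]>200)&(hsv[...,2]>60))
for z in(.005,.041):print("hub expected px",z,px(n,[.395,-.3177,z]))
k=np.array([.395+.09*np.cos(np.radians(10.5)),-.3177+.09*np.sin(np.radians(10.5))]);print("knob exp",px(n,[*k,.063]))
s=im[::9,120:400:5];r=red[::9,120:400:5];g=cv2.cvtColor(s,cv2.COLOR_BGR2GRAY);h=hsv[::9,120:400:5]
for j in range(s.shape[0]):
    print(f"{j*9:3d}","".join("r" if r[j,i] else "y" if 18<h[j,i,0]<35 and h[j,i,1]>110 and h[j,i,2]>120 else "W" if h[j,i,1]<60 and g[j,i]>190 else "g" if h[j,i,1]<60 and g[j,i]>45 else "#" if g[j,i]<40 else "." for i in range(s.shape[1])))
# press: did anything move? diff of fixed things start vs now, plate edge rows
for a,b in(("s6","sf"),("d6","df"),("s0","sf"),("d0","df")):
    A,B=[cv2.GaussianBlur(cv2.cvtColor(cv2.imread(f"pics/{x}_raw.png"),6),(5,5),0).astype(int) for x in(a,b)]
    D=(abs(A-B)>40).astype(np.uint8);q,l,st,_=cv2.connectedComponentsWithStats(D);print(a,b,[st[i].tolist() for i in range(1,q) if st[i,4]>12])
E
```

```text
48.25 130.7 [ 0.3953 -0.3177  0.2389] [ 1.798e+02 -1.000e-01  1.050e+01] [-0.6 -0.5  0.7] [0.03 0.01 0.01]
hub expected px 0.005 (np.float64(257.1912779291152), np.float64(161.27063278032534))
hub expected px 0.041 (np.float64(257.1494050307858), np.float64(167.80523414512567))
knob exp (np.float64(256.9378462281976), np.float64(71.55120770424722))
  0 ........................................................
  9 ........................................................
 18 ...............ggggggggggggggggggggggggggg..............
 27 ...............g........................#g..............
 36 ...............g........................#...............
 45 ...............g........................g...............
 54 ...............g#.......................g...............
 63 ...............g#.........r.............g...............
 72 ...............g#..........WW.r.........g...............
 81 ................#........Wr...y.........g...............
 90 ................#.........Wyyy..........g...............
 99 ................g.........WWWW..........g...............
108 .............
[... 4459 characters left out ...]
442, 103, 19, 5, 23], [457, 108, 30, 64, 836], [425, 123, 21, 41, 261], [467, 126, 45, 67, 1860], [283, 157, 6, 4, 18], [279, 168, 30, 9, 169], [216, 177, 7, 5, 28], [212, 182, 16, 10, 102], [431, 183, 79, 92, 1402], [228, 194, 19, 27, 234], [249, 203, 5, 5, 19], [248, 211, 62, 33, 1287], [370, 227, 61, 47, 980], [471, 226, 28, 29, 253], [222, 231, 8, 3, 17], [304, 232, 49, 36, 722], [480, 245, 25, 15, 113], [405, 256, 81, 85, 2979], [399, 262, 8, 9, 36], [384, 268, 32, 50, 989], [481, 272, 12, 52, 242], [467, 284, 20, 19, 128], [473, 292, 6, 4, 17], [441, 298, 18, 5, 52], [205, 300, 11, 13, 98], [210, 311, 23, 18, 194], [235, 324, 8, 6, 36], [229, 329, 21, 14, 124], [412, 338, 58, 27, 915]]
```

The crank lies in the tray as expected: hub (257,165), knob (257,75), tray walls at columns 200-318. Last check is the plate edge, comparing the start and now along some picture columns.

```bash
python3 - <<'E'
from h import *
G={n:cv2.imread(f"pics/{n}_raw.png")[...,::-1].astype(float) for n in("s0","s6","sf")}
for c in(272,278,284,290,296,302,308):
    o=[]
    for n in G:
        im=G[n][:,c-1:c+2].mean(1);s=cv2.GaussianBlur((im[:,0]-im[:,2])[:,None],(1,5),0)[:,0]  # orange plate: R-B high
        d=np.diff(s)[208:236];i=d.argmin();y=d[i-1:i+2];o.append(208+i+.5+(0.5*(y[0]-y[2])/(y[0]-2*y[1]+y[2]) if len(y)==3 else 0))
    print(c,np.round(o,2))
E
```

```text
272 [225.72 226.65 226.68]
278 [224.56 225.59 225.43]
284 [223.27 224.   224.04]
290 [221.92 222.72 222.84]
296 [220.73 221.62 221.7 ]
302 [219.63 220.43 220.54]
308 [218.46 219.24 219.32]
```

The plate edge is at, or a hair below, its height when first hard on the stop. It is 0.85 px lower than at the start, which matches the 5.4 mm of travel expected. Handing in.

```bash
python3 -c "
from workcell import bot
print(bot.job_done(),bot.get_obs()['time'])"
```

```text
the job is handed in; nothing more can be done
the job is handed in; nothing more can be done
```

The press is wound hard down, and the crank lies knob up inside the large lacquer tray. I handed the job in after about 48 s of robot time.

**What went wrong on the way:** The first winding ran too far past the stop (4.9 N m) and wedged the crank on the shaft. My first lift slipped off the hub. To free the crank I wound the screw fully back up to its upper stop. I then wound it down again in small steps until the torque rose to 1.4 N m at the firm stop. After easing back into the play, the crank lifted off freely.

**Last checks:**
- **Plate:** in the scene picture its lower edge is level with where it sat at the first stop, about 0.85 px below the start. That matches roughly 5.4 mm of travel. The shaft also stopped at the same angle both times, about 91°.
- **Crank:** it was lowered until the tray took its weight, then released. The wrist picture shows the hub and knob where expected, well inside the walls.
- **Other objects:** comparing first and last scene pictures, I saw no change at the case, chips, mug, tea tin or orange crank. I did not check the card box separately, because the arm's shadow moved across that area.

**Less certain:** I had used up my 12 picture views, so these last checks were done by image code, not by eye.

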